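# Demagnetise a batch of steel spacers

### The job

Gather the steel spacers standing about on the counter into the red cup with the others, then pick up the cup, pour the whole lot into the demagnetiser's well and stand the empty cup back upright inside the rubber ring. Put the lid on the well and press it firmly down until it is fully home, and with the lid home press the spring pedal down to its stop and let it come back up. Leave the other things on the counter where they are.

Things in the scene. Friction and masses are not known exactly. Their poses are not given: they have to be found in the camera images.
- cup: red plastic cup, slightly flared: outer diameter 57 mm at the base, 68 mm at the rim, 72 mm tall, wall 3 mm, base 5 mm thick, 60 g empty; holds the spacers in1..in3 at the start; stands in the middle of the rubber ring; origin at the centre of its underside, z up through its mouth
- cup_rim (a point): centre of the cup's mouth, 72 mm above its underside
- cup_mid (a point): middle of the cup's inside, 38 mm above its underside
- surround: black rubber surround ring lying flat and fixed on the counter, outer diameter 132 mm, inner 100 mm, 5 mm thick: the cup's place is on the counter inside it; origin at its centre on the counter
- demag: demagnetiser fixed to the counter: square open steel well, 100 x 100 mm inside, walls 6 mm, rim 62 mm high; grey housing 100 x 140 mm, 52 mm high, on its +x side (67 to 167 mm from the well's centre). A rubber gasket frame round the rim, 125 mm square, stands 6 mm above it, yields to a firm push (about 7 N) and stays down. Origin under the well's centre at counter height, axes along its sides
- well_in (a point): centre of the well's floor, 6 mm above the counter; axes as the demagnetiser
- lid: the well's loose lid, 200 g: plate 124 x 124 x 6 mm; under it a plug 90 x 90 x 8 mm, on which it lies; on top a bar handle, 56 mm long along x, 14 mm wide along y, 36 mm high; 50 mm in all. Origin at the centre of the plug's underside, z up. Fully home, the plate lies on the well's rim, the plug's underside 48 mm above the well's floor; on the raised gasket it is 6 mm too high
- lid_handle (a point): top centre of the lid's bar handle, 50 mm above the lid's origin
- pedal (a joint): angle of the spring pedal: 0 up at rest, 0.30 rad at its lower stop; springs back when let go; the stop takes about 8 N at the rubber pad
- pedal_pad (a point): centre of the top of the rubber pad at the pedal's free end, where to press; 70 mm high at rest, sinks about 33 mm to the stop; the pedal's plate is 70 mm wide (y) and its pad 60 mm long (x); the hinge lies 109 mm to the +x side; moves with the pedal
- pedal_base: the pedal's fixed steel base plate, 170 x 90 mm, 8 mm thick; origin at the centre of its underside, +x towards the hinge
- in1: a solid polished dark steel spacer, a cylinder 18 mm in diameter and 20 mm tall, 30 g; origin at the centre of one end face (its underside when upright), z along its axis; starts in the cup
- in2: a solid polished dark steel spacer, a cylinder 18 mm in diameter and 20 mm tall, 30 g; origin at the centre of one end face (its underside when upright), z along its axis; starts in the cup
- in3: a solid polished dark steel spacer, a cylinder 18 mm in diameter and 20 mm tall, 30 g; origin at the centre of one end face (its underside when upright), z along its axis; starts in the cup
- stray1: a solid polished dark steel spacer, a cylinder 18 mm in diameter and 20 mm tall, 30 g; origin at the centre of one end face (its underside when upright), z along its axis; stands on the counter at the start; may be absent
- stray2: a solid polished dark steel spacer, a cylinder 18 mm in diameter and 20 mm tall, 30 g; origin at the centre of one end face (its underside when upright), z along its axis; stands on the counter at the start; may be absent
- stray3: a solid polished dark steel spacer, a cylinder 18 mm in diameter and 20 mm tall, 30 g; origin at the centre of one end face (its underside when upright), z along its axis; stands on the counter at the start; may be absent
- stray4: a solid polished dark steel spacer, a cylinder 18 mm in diameter and 20 mm tall, 30 g; origin at the centre of one end face (its underside when upright), z along its axis; stands on the counter at the start; may be absent
- stray5: a solid polished dark steel spacer, a cylinder 18 mm in diameter and 20 mm tall, 30 g; origin at the centre of one end face (its underside when upright), z along its axis; stands on the counter at the start; may be absent
- dome1: aluminium tweeter dome, 52 mm in diameter, 19 mm tall, to be left alone; origin under its centre
- dome2: a second such tweeter dome, to be left alone
- pole_piece: chrome-plated pole piece, 72 mm flange with a 28 mm stem, 35 mm tall, to be left alone; origin under its centre
Things that resemble listed ones, but are neither listed nor needed, are in the scene too. What is shaped like the pedal_base but blue or orange is not meant.

How it is judged:
On the way, in this order (a step that is already met when the one before it is completed fails the run):
1. all the stray spacers that are present lie in the cup (z of each of stray1, stray2, stray3, stray4, stray5 in the frame of cup below 0.085 m and ((horizontal distance between stray1 and cup_mid below 0.0275 m and z of stray1 in the frame of cup above 0 m) or (horizontal distance between stray1 and cup_mid below 0.034 m and z of stray1 in the frame of cup above 0.024 m)) and ((horizontal distance between stray2 and cup_mid below 0.0275 m and z of stray2 in the frame of cup above 0 m) or (horizontal distance between stray2 and cup_mid below 0.034 m and z of stray2 in the frame of cup above 0.024 m)) and ((horizontal distance between stray3 and cup_mid below 0.0275 m and z of stray3 in the frame of cup above 0 m) or (horizontal distance between stray3 and cup_mid below 0.034 m and z of stray3 in the frame of cup above 0.024 m)) and ((horizontal distance between stray4 and cup_mid below 0.0275 m and z of stray4 in the frame of cup above 0 m) or (horizontal distance between stray4 and cup_mid below 0.034 m and z of stray4 in the frame of cup above 0.024 m)) and ((horizontal distance between stray5 and cup_mid below 0.0275 m and z of stray5 in the frame of cup above 0 m) or (horizontal distance between stray5 and cup_mid below 0.034 m and z of stray5 in the frame of cup above 0.024 m))), for 0.2 s.
2. the cup is tipped well over with its mouth above the well (angle between cup's own z axis and vertical above 1 rad and horizontal distance between cup_rim and well_in below 0.09 m and height (world z) of cup_rim above 0.06 m), for 0.05 s.
3. every spacer lies in the well (x of in1 in the frame of well_in between -0.05 and 0.05 m and y of in1 in the frame of well_in between -0.05 and 0.05 m and z of in1 in the frame of well_in between -0.004 and 0.05 m and x of in2 in the frame of well_in between -0.05 and 0.05 m and y of in2 in the frame of well_in between -0.05 and 0.05 m and z of in2 in the frame of well_in between -0.004 and 0.05 m and x of in3 in the frame of well_in between -0.05 and 0.05 m and y of in3 in the frame of well_in between -0.05 and 0.05 m and z of in3 in the frame of well_in between -0.004 and 0.05 m and x of stray1 in the frame of well_in between -0.05 and 0.05 m and y of stray1 in the frame of well_in between -0.05 and 0.05 m and z of stray1 in the frame of well_in between -0.004 and 0.05 m and x of stray2 in the frame of well_in between -0.05 and 0.05 m and y of stray2 in the frame of well_in between -0.05 and 0.05 m and z of stray2 in the frame of well_in between -0.004 and 0.05 m and x of stray3 in the frame of well_in between -0.05 and 0.05 m and y of stray3 in the frame of well_in between -0.05 and 0.05 m and z of stray3 in the frame of well_in between -0.004 and 0.05 m and x of stray4 in the frame of well_in between -0.05 and 0.05 m and y of stray4 in the frame of well_in between -0.05 and 0.05 m and z of stray4 in the frame of well_in between -0.004 and 0.05 m and x of stray5 in the frame of well_in between -0.05 and 0.05 m and y of stray5 in the frame of well_in between -0.05 and 0.05 m and z of stray5 in the frame of well_in between -0.004 and 0.05 m), for 0.2 s.
4. the lid is fully home on the well (all of step 3 and horizontal distance between lid and well_in below 0.007 m and z of lid in the frame of well_in between 0.044 and 0.0505 m and angle between lid's own z axis and vertical below 0.06 rad), for 0.2 s.
5. the pedal is pressed to its stop while the lid is home (value of joint pedal above 0.27 rad and horizontal distance between lid and well_in below 0.007 m and z of lid in the frame of well_in between 0.044 and 0.0505 m and angle between lid's own z axis and vertical below 0.06 rad), for 0.2 s.
At the end, for the whole second after the job is handed in: every spacer lies in the well (within its 100 mm square, below the lid), the lid is home on the rim (within 7 mm of centre, within 2.5 mm of its lowest height, level), the cup stands upright on the counter within 30 mm of the rubber ring's centre, the pedal is back up, all at rest (all of step 4 and angle between cup's own z axis and vertical below 0.1 rad and horizontal distance between cup and surround below 0.03 m and height (world z) of cup below 0.008 m and linear speed of each of cup, lid below 0.02 m/s and value of joint pedal below 0.05 rad); the robot touches nothing.
It fails at once if dome1 is displaced by more than 30 mm (distance of dome1 from where it was at the start of the episode above 0.03 m).
It fails at once if dome2 is displaced by more than 30 mm (distance of dome2 from where it was at the start of the episode above 0.03 m).
It fails at once if pole_piece is displaced by more than 30 mm (distance of pole_piece from where it was at the start of the episode above 0.03 m).
Of stray1, stray2, stray3, stray4, stray5 only 3 to 5 are there at a start; the rules pass over those that are not, and their reading is None.
At some moment in a run one of lid, stray1, stray2, stray3, stray4, stray5 may be knocked a few centimetres aside while the robot is not near it.
It also fails if it takes over 200 s, if anything falls off the work surface, if the arm or the gripper's body presses on something with over 40 N, if the wrist force passes 120 N, or if a joint passes its speed limit or range.

### The arm

A 7-joint arm with a two-finger parallel gripper is mounted at the origin on the work surface. World frame = base frame: x ahead of the robot, y to its left, z up, the work surface at z = 0. Lengths are in m, angles in rad, forces in N, time in s.
With the tool pointing down it reaches from about 0.425 to 0.875 m from the base axis. Payload 8.4 kg.
Tool frame: the origin (TCP) lies between the finger pads; the fingertips stand 25 mm ahead of it and the grasp point (between the pads) lies 6 mm ahead of it; z points along the fingers, y is the line along which they close (so a half turn about z gives the same grasp; the last joint's range is limited). The gripper opens to 87 mm and grips with 3 to 60 N. Pads are 19 mm wide; open, the fingers measure 117 mm over their backs; the gripper's body (75 mm by 190 mm) begins 51 mm behind the grasp point.
Start: joints at [1.127, 0.333, 0.04, 1.465, -0.013, 1.343, -0.059], TCP at [0.22, -0.612, 0.248] pointing down, gripper open.
Joint ranges: [-2.58, 2.58], [-0.38, 2.09], [-1.3, 1.39], [0.25, 2.4], [-1.5, 4.64], [0.08, 2.09], [-2.65, 2.65]. Speed limits (rad/s): [2.22, 2.22, 2.79, 2.79, 3.14, 3.14, 3.14].

### API

Orientations are given as [roll, pitch, yaw] about the fixed x, y, z axes, in that order (R = Rz(yaw) Ry(pitch) Rx(roll)).
In Python, from rig import status, capture, camera_info, workorder, find_in, outline_of gives the robot as it stands.
- The arm moves only by the shell command python3 -m inch 'ROWS' [OPENING]. ROWS is text: rows parted by semicolons, each of 4 numbers parted by spaces: the shift along the tool's x, y, z in mm, then the turn about the tool's z in degrees. In form: tx ty tz twist; .... A call has 1 to 8 rows; each row shifts and turns the commanded pose from where the row before left it, along the tool's axes as they then stand; what a row does not reach is not made up. A row lasts 1/10 s, in which the tool goes at most 50 mm and 8.59 degrees, less where a joint would pass 70% of its speed; a pose out of reach is approached as far as the arm can. A call is refused whole if a number of a shift passes 50 or a number of a turn 8.59, either way. A call with a gripper value outside its range is refused whole. OPENING is the closure, from 0 (fully open) to 1 (shut), set as the call begins (- or left out, the last holds). The fingers move at their own pace and stop on an object; the grip force is fixed at half the most. Time passes only in rows, so rows that do not move let the fingers close. It gives the time, the measured TCP pose, the force, the opening and the grip force at its end, in the units of the state.
- status.observe(): the state, without advancing time (a new reading comes with each control period).
- capture(name): name is "scene" or "top"; returns (picture, depth): 384x512x3 uint8, blue, green, red; 384x512 float32, m along the optical axis (not along the pixel's ray), 0 where there is no reading.
- camera_info(name): a dict with "fx", "fy", "cx", "cy" (pixels), "R" (3x3) and "t" (3): a world point X has camera coordinates R X + t. Camera axes: x right, y down, z forward; pixel columns grow to the right and rows downward; lengths in m; the calibration is good to about 2 mm. A picture is of the moment at which its call begins. camera_info takes no time and is no camera call.
- workorder.sign_off(): hands the job in; it is judged then, once.
Trained networks look in the newest picture that a camera, given by its name, has taken for a name from the list of things; names that differ only in an ending like _2 or _b are one class to them, and where a whole thing is asked for, a point or a joint stands for the part that bears it (a point fixed in the world has none). Each returns a list of dicts, best first, with "conf" (0 to 1); they miss things now and then, are a little off and sometimes report something else, mostly with a low value. They report only what shows in the picture. A call takes as long as a camera call. They do not tell look-alikes from the thing itself.
- find_in(camera, thing): "bbox" ([centre column, centre row, width, height] in pixels, round what is visible of it).
- outline_of(camera, thing): "region" (384x512 bool, what is visible of it) and "bbox" ([centre column, centre row, width, height] in pixels, round what is visible of it).
The state is a dict: "time": time; "q": joint angles; "qd": joint speeds; "tau": joint torques, N m; "ee_pos": TCP position; "tool_rot": TCP orientation; "force": force on the tool from outside, world axes, zero at the start; "torque": the same for the moment, N m; "opening": opening from 0.0 (shut) to 1.0 (fully open); "finger_force": force on a finger pad.
Only numpy, scipy, OpenCV 4.12 (cv2) and the standard library are available. Lean on these libraries where they do the work, as an engineer would, in place of code of your own. Each camera call takes 0.05 s, during which the arm holds its last target. There are 200 camera calls.

## Working session

There is one attempt and no reset: what is moved stays moved. The work goes in short steps, Python scripts to look and compute and a shell command to move; the robot and the scene stay as the last step left them, time stands still between calls to the robot, and variables do not carry over. Pictures are saved under pics/ and viewed, at most 14 in all, crops included, and the job is handed in when it is done.

```bash
ls; mkdir -p pics; python3 - <<'E'
from rig import status, capture, camera_info
import cv2
s=status.observe();print(s)
for n in("scene","top"):
    p,d=capture(n);cv2.imwrite(f"pics/{n}0.png",p);c=camera_info(n);print(n,c, (d==0).sum())
E
```

```text
pics
{'time': 0.0, 'q': array([ 1.12678523,  0.33389877,  0.03985342,  1.46628906, -0.01336943,
        1.34331715, -0.0585417 ]), 'qd': array([ 3.34004294e-04,  1.69689801e-03, -8.40244942e-05,  4.61145579e-04,
       -9.16060674e-04,  3.38528097e-04,  6.73794427e-05]), 'tau': array([ 2.81481116e-04, -6.56359577e+01,  1.33525752e+00, -4.03799379e+01,
       -5.97988022e-02,  4.46854904e-02,  1.54637492e-04]), 'ee_pos': array([ 0.21953797, -0.61133136,  0.24665812]), 'tool_rot': array([-3.13995113e+00,  1.34307036e-04,  3.44778229e-01]), 'force': array([-0.01699724, -0.21832758,  0.3193572 ]), 'torque': array([0.01938398, 0.03623214, 0.00985184]), 'finger_force': 0.0, 'opening': 1.0021455062128801}
scene {'fx': 367.63974652875856, 'fy': 367.63974652875856, 'cx': 251.82105675367814, 'cy': 190.41378549570285, 'R': array([[ 0.8222275 ,  0.56914198, -0.00439813],
       [ 0.38456775, -0.56124042, -0.73288255],
       [-0.41958264,  0.60090481, -0.68034096]]), 't': array([-0.41246479, -0.07737697,  1.17412853])} 743
top {'fx': 350.25259971889, 'fy': 350.25259971889, 'cx': 253.61742701685318, 'cy': 186.6557638405373, 'R': array([[ 0.01632717, -0.99981335, -0.01032947],
       [-0.99026096, -0.01474088, -0.13844109],
       [ 0.13826298,  0.01248922, -0.9903168 ]]), 't': array([0.08361717, 0.48748194, 1.08097115])} 758
```

View pics/scene0.png

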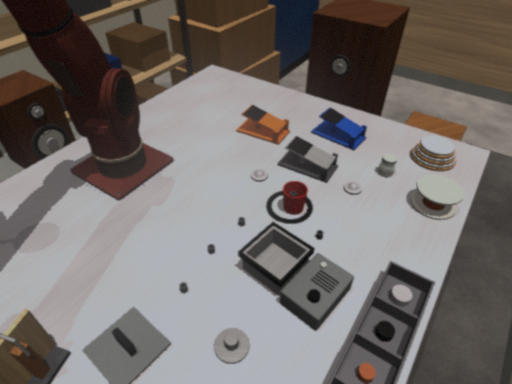

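View pics/top0.png

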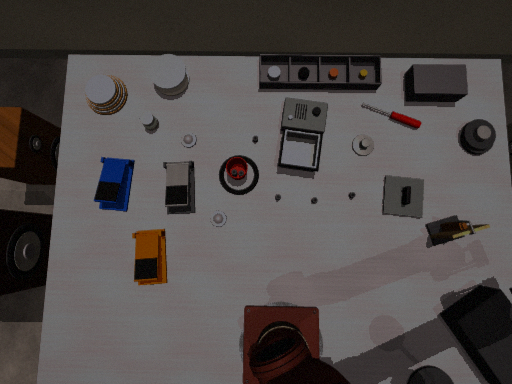

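The scene and top views show four dark spacers, at top pixels (255,139), (277,197), (314,200) and (351,195). The cup and ring are at (238,172), the well at (300,150), the lid at (404,196) and the grey pedal at (178,187). The domes are at (189,140) and (219,218), and the pole piece is at (363,145).

```bash
cat > h.py <<'E'
import numpy as np, cv2
from rig import status, capture, camera_info, find_in, outline_of
def cloud(n):
    p,d=capture(n);c=camera_info(n)
    v,u=np.mgrid[:384,:512]
    C=np.stack([(u-c["cx"])/c["fx"]*d,(v-c["cy"])/c["fy"]*d,d],-1)
    W=(C-c["t"])@c["R"]
    W[d==0]=np.nan
    return p,W
def proj(n,X):
    c=camera_info(n);P=c["R"]@np.array(X)+c["t"]
    return [P[0]/P[2]*c["fx"]+c["cx"],P[1]/P[2]*c["fy"]+c["cy"]]
def tri(ua,ub):
    A=[];b=[]
    for n,(u,v) in(("top",ua),("scene",ub)):
        c=camera_info(n);R,t=c["R"],c["t"]
        for k,(r,f,cc) in zip((u,v),((0,c["fx"],c["cx"]),(1,c["fy"],c["cy"]))):
            A.append((k-cc)/f*R[2]-R[r]);b.append(t[r]-(k-cc)/f*t[2])
    return np.linalg.lstsq(np.array(A),np.array(b),rcond=None)[0]
def st():
    s=status.observe();print(s["time"],s["ee_pos"].round(4),s["tool_rot"].round(3),s["force"].round(1),round(s["opening"],3),round(s["finger_force"],1))
    return s
E
python3 - <<'E'
from h import *
np.set_printoptions(precision=4,suppress=True)
cl={n:cloud(n) for n in("top","scene")}
for th in("stray1","cup","surround","demag","lid","pedal_pad","pedal_base","dome1","pole_piece"):
    for n in("top","scene"):
        for o in outline_of(n,th)[:8]:
            if o["conf"]<.3: continue
            m=o["region"];W=cl[n][1][m];W=W[~np.isnan(W[:,0])]
            if not len(W):print(th,n,o["bbox"]);continue
            zt=np.percentile(W[:,2],95);T=W[W[:,2]>zt-.006]
            print(th,n,round(o["conf"],2),np.array(o["bbox"]).round(1),m.sum(),"ztop %.4f"%zt,"top mean",T.mean(0)[:2],"mid",(np.percentile(W,2,0)+np.percentile(W,98,0))[:2]/2, np.ptp(W,0))
E
```

```text
stray1 scene 0.49 [211.  250.6   8.4   9.9] 59 ztop 0.0220 top mean [ 0.4494 -0.1056] mid [ 0.4499 -0.1047] [0.0163 0.0157 0.0204]
stray1 scene 0.44 [184.9 287.6  12.1  11. ] 76 ztop 0.0217 top mean [ 0.468  -0.2256] mid [ 0.468  -0.2255] [0.0171 0.0171 0.0195]
cup top 0.53 [236.6 169.1  19.6  21.4] 371 ztop 0.0735 top mean [0.5418 0.1444] mid [0.5418 0.1463] [0.08   0.072  0.0783]
surround top 0.87 [237.7 176.   38.8  39. ] 470 ztop 0.0085 top mean [0.5195 0.1389] mid [0.5271 0.1432] [0.1271 0.1294 0.0757]
surround scene 0.63 [288.4 206.3  46.5  35.8] 490 ztop 0.0078 top mean [0.535  0.1259] mid [0.5292 0.1356] [0.1348 0.1282 0.0501]
demag scene 0.8 [295.7 277.9 115.8 113.1] 6504 ztop 0.0680 top mean [ 0.622  -0.0615] mid [ 0.6602 -0.0679] [0.2635 0.2133 0.0733]
demag scene 0.7 [297.6 200.7  22.3  31.3] 612 ztop 0.0717 top mean [0.54   0.1376] mid [0.5414 0.1443] [0.066  0.0681 0.0731]
lid top 0.93 [402.6 195.9  43.1  39.3] 1492 ztop 0.0471 top mean [ 0.4677 -0.3887] mid [ 0.4672 -0.3889] [0.1295 0.134  0.0579]
lid scene 0.7 [127.1 345.8  88.   75.3] 3800 ztop 0.0477 top mean [ 0.46
[... 1963 characters left out ...]
0.6458 0.3108] [0.048  0.0538 0.0229]
dome1 scene 0.48 [259.4 175.2  17.8   7.1] 150 ztop 0.0180 top mean [0.386 0.202] mid [0.3864 0.2031] [0.0499 0.0492 0.0166]
pole_piece top 0.79 [364.5 145.2  17.   20.5] 372 ztop 0.0368 top mean [ 0.6348 -0.2658] mid [ 0.6351 -0.2663] [0.0704 0.0718 0.0439]
pole_piece top 0.43 [238.2 170.1  23.5  23.5] 359 ztop 0.0732 top mean [0.5375 0.1428] mid [0.5406 0.1462] [0.0655 0.0717 0.0785]
pole_piece scene 0.73 [231.4 345.5  36.   41.8] 1042 ztop 0.0358 top mean [ 0.636  -0.2675] mid [ 0.6358 -0.2682] [0.0761 0.0706 0.0419]
pole_piece scene 0.32 [296.1 278.6 111.5 110.7] 6377 ztop 0.0680 top mean [ 0.6227 -0.0623] mid [ 0.66   -0.0687] [0.2425 0.2065 0.0723]
```

```bash
cat > fit.py <<'E'
from h import *
np.set_printoptions(precision=4,suppress=True)
def sel(W,c,r,z0,z1):
    P=W.reshape(-1,3);P=P[~np.isnan(P[:,0])]
    return P[(abs(P[:,0]-c[0])<r)&(abs(P[:,1]-c[1])<r)&(P[:,2]>z0)&(P[:,2]<z1)]
def rect(P):
    (c,s,a)=cv2.minAreaRect((P[:,:2]*1000).astype(np.float32));return np.round(c,1),np.round(s,1),round(a,1),len(P)
def circ(P):
    A=np.c_[P[:,:2],np.ones(len(P))];x=np.linalg.lstsq(A,(P[:,:2]**2).sum(1),rcond=None)[0];c=x[:2]/2
    return c,np.sqrt(x[2]+c@c)
def enc(P): return cv2.minEnclosingCircle((P[:,:2]*1000).astype(np.float32))
def strays(cl):
    for n,(p,W) in cl.items():
        m=((W[...,2]>.012)&(W[...,2]<.03)&(p.max(-1)<90)).astype(np.uint8)
        k,lab,s,c=cv2.connectedComponentsWithStats(m,connectivity=4)
        for i in range(1,k):
            if 8<s[i,4]<150:
                P=W[lab==i]
                mid=(P.min(0)+P.max(0))/2
                if np.ptp(P[:,:2],0).max()<.03 and np.ptp(P[:,:2],0).min()>.008 and mid[0]>.3: print("sp",n,mid,np.ptp(P,0),s[i,4],c[i])
if __name__=="__main__":
    cl={n:cloud(n) for n in("top","scene")}
    strays(cl)
    for n,(p,W) in cl.items():
        print(n,"lid plate",rect(sel(W,(.467,-.389),.1,.009,.02)),"handle",rect(sel(W,(.467,-.389),.05,.04,.06)))
        P=sel(W,(.622,-.0615),.07,.058,.08);print("frame",rect(P), np.median(P[:,2]))
        print("housing",rect(sel(W,(.74,-.06),.09,.046,.06)))
        print("well floor",rect(sel(W,(.62,-.06),.07,-.01,.03)))
        P=sel(W,(.54,.1444),.05,.068,.08);print("rim",circ(P),enc(P))
        P=sel(W,(.53,.14),.09,.003,.008);print("ring",enc(P))
        P=sel(W,(.44,.328),.07,.066,.09);print("pad",rect(P),P[:,2].max())
E
python3 fit.py
```

```text
sp top [ 0.873  -0.1668  0.0202] [0.0173 0.026  0.0164] 26 [331.5385  75.5385]
sp top [ 0.8756 -0.2669  0.0196] [0.0133 0.0184 0.0151] 17 [361.0588  75.1176]
sp top [0.6492 0.0895 0.0191] [0.0142 0.0133 0.0097] 22 [254.9091 137.9091]
sp top [ 0.6299 -0.2619  0.0203] [0.0208 0.0189 0.0163] 20 [361.75 146.15]
sp top [0.5325 0.1345 0.024 ] [0.0162 0.0164 0.0102] 24 [240.4583 172.7083]
sp top [ 0.4676 -0.2253  0.0189] [0.016  0.0178 0.0096] 27 [351.963  194.3704]
sp top [0.4574 0.014  0.0205] [0.0171 0.016  0.0087] 25 [277.76 196.36]
sp top [ 0.4497 -0.1041  0.0191] [0.0165 0.0157 0.0124] 27 [314.2593 199.5926]
sp top [0.3777 0.2036 0.0164] [0.0098 0.0194 0.0069] 13 [217.8462 220.8462]
sp top [ 0.3296 -0.5256  0.0135] [0.0096 0.0143 0.0028] 13 [448.0769 239.1538]
sp scene [0.4728 0.5385 0.0204] [0.0168 0.0122 0.0168] 23 [332.913  129.7826]
sp scene [0.4642 0.3258 0.021 ] [0.0173 0.0128 0.0174] 26 [301.1154 160.1923]
sp scene [0.4592 0.0116 0.0167] [0.0128 0.0157 0.0095] 26 [240.9231 220.5385]
sp scene [0.6511 0.0881 0.0175] [0.014 0.013 0.011] 33 [319.3333 233.6667]
sp scene [ 0.4506 -0.
[... 935 characters left out ...]
ray([449.9, 329.3]), array([62.8, 68.4]), 4.1, 358) 0.08178934977404555
scene lid plate (array([ 450.5, -411.7]), array([171. , 151.9]), 83.7, 3588) handle (array([ 467. , -390.9]), array([14.1, 55. ]), 85.9, 224)
frame (array([607.4, -53.6]), array([127.3, 123.5]), 82.9, 906) 0.0642784698621993
housing (array([740.2, -63.7]), array([179. , 164.8]), 0.4, 2638)
well floor (array([609.1, -59.8]), array([142.5, 115.2]), 88.1, 1725)
rim (array([0.5407, 0.1449]), np.float64(0.032002401713446434)) ((539.7042236328125, 146.3570556640625), 35.37199783325195)
ring ((529.0545043945312, 143.11900329589844), 110.868896484375)
pad (array([448.8, 328.4]), array([62.8, 71.6]), 6.1, 247) 0.07827855586158515
```

```bash
python3 -m inch '0 0 0 6.6; 0 0 0 6.6; 0 0 0 6.6; 20 -30 0 0; 20 -30 0 0; 20 -30 0 0; 20 -30 0 0; 20 -30 0 0' 0; python3 -m inch '20 -30 0 0; 20 -30 0 0; 20 -30 0 0; 20 -30 0 0; 20 -30 0 0; 20 -30 0 0; 10 -30 0 0; 0 0 0 0'; python3 - <<'E'
from h import *
from fit import strays
st();strays({"scene":cloud("scene")})
E
```

```text
time: 2.0
ee_pos: [0.3205, -0.4605, 0.2477]
tool_rot: [3.141, -0.0, -0.001]
force: [-0.3, -0.0, 0.6]
opening: 1.0
finger_force: 0.0
time: 2.8
ee_pos: [0.452, -0.2472, 0.2478]
tool_rot: [-3.14, -0.001, 0.006]
force: [0.1, 0.6, 0.3]
opening: 1.003
finger_force: 0.0
2.8 [ 0.452  -0.2472  0.2478] [-3.14  -0.001  0.006] [0.1 0.6 0.3] 1.003 0.0
sp scene [0.4732 0.5376 0.0212] [0.0174 0.0096 0.0167] 20 [332.7 129.5]
sp scene [0.555  0.5    0.0205] [0.0219 0.022  0.0165] 21 [350.381  143.9048]
sp scene [0.4652 0.3281 0.0203] [0.0163 0.015  0.016 ] 25 [301.24 160.04]
sp scene [0.693  0.42   0.0176] [0.0258 0.0139 0.0109] 18 [381.1667 171.4444]
sp scene [0.5571 0.2953 0.0209] [0.0161 0.0161 0.0174] 29 [322.8276 176.0345]
sp scene [0.4595 0.0113 0.0177] [0.0101 0.0143 0.0111] 22 [241.1364 220.5455]
sp scene [0.6514 0.088  0.0177] [0.0131 0.0144 0.0096] 28 [318.9643 233.7857]
sp scene [ 0.4511 -0.1053  0.0172] [0.0135 0.0161 0.0096] 28 [210.9286 247.8571]
sp scene [ 0.4698 -0.2275  0.0175] [0.0126 0.0126 0.0111] 34 [183.1176 286.9412]
sp scene [ 0.6398 -0.2719  0.022 ] [0.019  0.0171 0.0159] 43 [231.5581 346.7442]
sp scene [ 0.4893 -0.3912  0.0213] [0.0106 0.0166 0.0173] 31 [133.2581 352.4194]
sp scene [ 0.8789 -0.1806  0.0183] [0.027  0.0102 0.0123] 47 [362.617  378.1702]
sp scene [ 0.3893 -0.5133  0.0134] [0.0085 0.0096 0.0025] 13 [ 47.7692 376.3077]
```

```bash
python3 -m inch '16 -20 40 0; 0 0 40 0; 0 0 40 0; 0 0 40 0; 0 0 30 0; 0 0 15 0; 0 0 0 0; 0 0 0 0' ; python3 -c "
from h import *;st()"
```

```text
time: 3.65
ee_pos: [0.4659, -0.233, 0.043]
tool_rot: [3.141, 0.0, -0.002]
force: [0.6, 0.3, -0.1]
opening: 1.0
finger_force: 0.0
3.65 [ 0.4659 -0.233   0.043 ] [ 3.141e+00  0.000e+00 -2.000e-03] [ 0.6  0.3 -0.1] 1.0 0.0
```

```bash
python3 -m inch '3 -6 15 0; 0 0 0 0; 0 0 0 0' ;python3 -m inch '0 0 0 0; 0 0 0 0; 0 0 0 0; 0 0 0 0; 0 0 0 0; 0 0 -30 0; 0 0 -50 0; 0 0 -50 0' 1;  python3 -c "
from h import *;st()"
```

```text
time: 3.95
ee_pos: [0.4694, -0.2265, 0.0287]
tool_rot: [3.141, -0.001, -0.001]
force: [-0.3, -0.4, 0.2]
opening: 0.999
finger_force: 0.0
time: 4.75
ee_pos: [0.4682, -0.2255, 0.1586]
tool_rot: [-3.141, 0.002, -0.001]
force: [0.5, -0.9, 0.1]
opening: 0.357
finger_force: 0.0
4.75 [ 0.4682 -0.2255  0.1586] [-3.141e+00  2.000e-03 -1.000e-03] [ 0.5 -0.9  0.1] 0.357 0.0
```

```bash
python3 -m inch '9 -42 0 0; 9 -42 0 0; 9 -42 0 0; 9 -42 0 0; 9 -42 0 0; 9 -42 0 0; 9 -42 0 0; 9 -42 0 0';python3 -m inch '0 -35 0 0; 0 0 0 0; 0 0 0 0'
```

```text
time: 5.55
ee_pos: [0.5414, 0.1116, 0.1577]
tool_rot: [3.142, -0.0, -0.001]
force: [0.3, -0.8, -0.0]
opening: 0.004
finger_force: 0.0
time: 5.85
ee_pos: [0.541, 0.1457, 0.1573]
tool_rot: [3.142, 0.001, 0.001]
force: [0.3, -1.7, -0.5]
opening: 0.005
finger_force: 0.0
```

```bash
python3 -m inch '-11 17 0 0; -20 29 0 0; -20 29 0 0; -20 29 0 0; -11 29 0 0; 0 0 0 0; 0 0 0 0; 0 0 0 0' 0.4; python3 - <<'E'
from h import *
from fit import strays
st();strays({"scene":cloud("scene"),"top":cloud("top")})
E
```

```text
time: 6.65
ee_pos: [0.4595, 0.0122, 0.1577]
tool_rot: [-3.141, -0.0, -0.001]
force: [-0.6, 0.3, -0.2]
opening: 0.577
finger_force: 0.0
6.65 [0.4595 0.0122 0.1577] [-3.141 -0.    -0.001] [-0.6  0.3 -0.2] 0.577 0.0
sp scene [0.4723 0.5377 0.0209] [0.0196 0.0125 0.0172] 24 [332.8333 129.4167]
sp scene [0.4661 0.3261 0.0213] [0.0147 0.0131 0.0159] 26 [301.3462 160.1923]
sp scene [0.691  0.4214 0.0181] [0.0222 0.0133 0.0111] 21 [381. 171.]
sp scene [0.5572 0.2945 0.021 ] [0.0169 0.0102 0.0177] 28 [322.9643 176.0714]
sp scene [0.4575 0.0119 0.0178] [0.0151 0.0171 0.0109] 30 [240.7333 220.3667]
sp scene [0.651  0.0875 0.018 ] [0.0123 0.0133 0.0114] 29 [319.     233.8966]
sp scene [ 0.451  -0.1061  0.0172] [0.0117 0.013  0.0104] 27 [210.7407 248.1111]
sp scene [ 0.47   -0.227   0.0183] [0.0126 0.013  0.0098] 32 [183.25 287.  ]
sp scene [ 0.6401 -0.2721  0.0216] [0.0192 0.0181 0.0157] 45 [231.3111 346.6667]
sp scene [ 0.359  -0.4787  0.013 ] [0.0093 0.0081 0.0017] 13 [ 54.9231 351.4615]
sp scene [ 0.4904 -0.392   0.0213] [0.0086 0.0151 0.0165] 27 [132.6667 353.037 ]
sp scene [ 0.3662 -0.4795 
[... 293 characters left out ...]
654]
sp top [ 0.8741 -0.1679  0.02  ] [0.0193 0.0251 0.0158] 21 [331.4286  75.4286]
sp top [ 0.8736 -0.2683  0.0201] [0.0129 0.022  0.0146] 16 [361.375  75.375]
sp top [0.8637 0.0321 0.0203] [0.0112 0.0271 0.0159] 17 [272.7647  77.1176]
sp top [0.6494 0.0895 0.0207] [0.0151 0.0132 0.0072] 22 [254.9091 138.0909]
sp top [ 0.6338 -0.2627  0.0211] [0.0243 0.0199 0.0176] 20 [361.35 145.2 ]
sp top [0.5312 0.133  0.0216] [0.0137 0.0134 0.0125] 21 [240.6667 172.8571]
sp top [ 0.4675 -0.2236  0.0192] [0.0162 0.0154 0.0116] 26 [351.7692 194.5   ]
sp top [ 0.396  -0.5372  0.0138] [0.0163 0.0246 0.0033] 26 [450.6154 218.5   ]
sp top [ 0.3961 -0.5527  0.0143] [0.0161 0.0102 0.0037] 13 [456.     218.8462]
```

```bash
python3 -m inch '0 0 45 0; 0 0 45 0; 0 0 30 0; 0 0 9 0; 0 0 0 0; 0 0 0 0';python3 -m inch '0 0 0 0; 0 0 0 0; 0 0 0 0; 0 0 0 0; 0 0 0 0; 0 0 0 0; 0 0 0 0; 0 0 0 0' 1; python3 -m inch '0 0 0 0; 0 0 0 0; 0 0 -30 0; 0 0 -50 0; 0 0 -50 0;0 0 0 0'
```

```text
time: 7.35
ee_pos: [0.4601, 0.0126, 0.0295]
tool_rot: [-3.141, -0.001, -0.0]
force: [0.0, 0.2, 0.3]
opening: 0.597
finger_force: 0.0
time: 8.15
ee_pos: [0.4592, 0.0121, 0.0287]
tool_rot: [3.142, -0.0, -0.001]
force: [-0.7, -0.4, 3.3]
opening: 0.194
finger_force: 30.0
time: 8.75
ee_pos: [0.4627, 0.0126, 0.1647]
tool_rot: [3.141, -0.01, -0.001]
force: [0.5, 0.2, -1.6]
opening: 0.193
finger_force: 30.0
```

```bash
python3 -m inch '16 -27 0 0; 16 -27 0 0; 16 -27 0 0; 16 -27 0 0; 18 -25 0 0; 0 0 0 0; 0 0 30 0; 0 0 23 0';python3 -m inch '0 0 0 0;0 0 0 0; 0 0 0 0'; python3 -m inch '0 0 0 0;0 0 0 0;0 0 0 0;0 0 0 0;0 0 -50 0' .6
```

```text
time: 9.55
ee_pos: [0.5409, 0.1447, 0.1042]
tool_rot: [3.141, 0.0, -0.001]
force: [-0.8, -0.4, -1.7]
opening: 0.192
finger_force: 30.0
time: 9.85
ee_pos: [0.542, 0.1451, 0.1069]
tool_rot: [-3.141, -0.002, -0.001]
force: [0.2, 0.6, -0.1]
opening: 0.193
finger_force: 30.0
time: 10.35
ee_pos: [0.5378, 0.1435, 0.1505]
tool_rot: [3.139, 0.01, -0.001]
force: [0.6, -0.8, -0.6]
opening: 0.392
finger_force: 0.0
```

```bash
python3 -m inch '-13 36 0 0; -13 36 0 0; -13 36 0 0; -13 36 0 0; -13 36 0 0; -13 36 0 0; -13 35 0 0; 0 0 0 0' .4; python3 -m inch '0 0 0 0;0 0 0 0'; python3 - <<'E'
from h import *
from fit import strays
s=st()
p,W=cloud("top");cv2.imwrite("pics/t1.png",cv2.resize(p[130:230,180:440],None,fx=3,fy=3))
strays({"scene":cloud("scene")})
E
```

```text
time: 11.15
ee_pos: [0.4482, -0.1108, 0.1556]
tool_rot: [3.14, 0.001, -0.008]
force: [0.4, 0.5, -0.4]
opening: 0.598
finger_force: 0.0
time: 11.35
ee_pos: [0.4505, -0.1049, 0.1557]
tool_rot: [-3.141, -0.0, 0.0]
force: [0.2, 0.2, 0.5]
opening: 0.6
finger_force: 0.0
11.35 [ 0.4505 -0.1049  0.1557] [-3.141 -0.     0.   ] [0.2 0.2 0.5] 0.6 0.0
sp scene [0.4724 0.5382 0.0214] [0.019  0.0099 0.0169] 22 [332.8636 129.4091]
sp scene [0.5656 0.5764 0.0205] [0.0106 0.0089 0.0138] 11 [362.     133.5455]
sp scene [0.5591 0.4928 0.0204] [0.014  0.0101 0.0156] 21 [350.4762 144.1429]
sp scene [0.4664 0.3286 0.0208] [0.0143 0.0135 0.0164] 25 [301.32 160.08]
sp scene [0.5551 0.3734 0.0208] [0.0089 0.008  0.017 ] 14 [334.     162.2857]
sp scene [0.6886 0.4187 0.0167] [0.016  0.0111 0.0088] 14 [380.     171.1429]
sp scene [0.5565 0.2955 0.0208] [0.0177 0.0129 0.0172] 28 [322.7857 176.2143]
sp scene [0.6509 0.0868 0.0182] [0.0124 0.0123 0.012 ] 29 [319.     233.8966]
sp scene [ 0.4501 -0.1051  0.0173] [0.0144 0.0148 0.0102] 29 [210.8276 247.7586]
sp scene [ 0.4698 -0.2273  0.0178] [0.0132 0.012  0.0095] 31 [183.0323 287.1935]
sp scene [ 0.6404 -0.2724  0.0218] [0.018  0.0172 0.0156] 40 [231.375 346.825]
sp scene [ 0.489  -0.3912  0.0209] [0.0114 0.0171 0.0171] 27 [133.1852 352.5556]
sp scene [ 0.3749 -0.4715  0.0134] [0.0161 0.0094 0.0028] 19 [ 62.1579 353.6842]
sp scene [ 0.8786 -0.1804  0.0178] [0.0263 0.0088 0.0116] 42 [362.2381 378.1667]
```

View pics/t1.png

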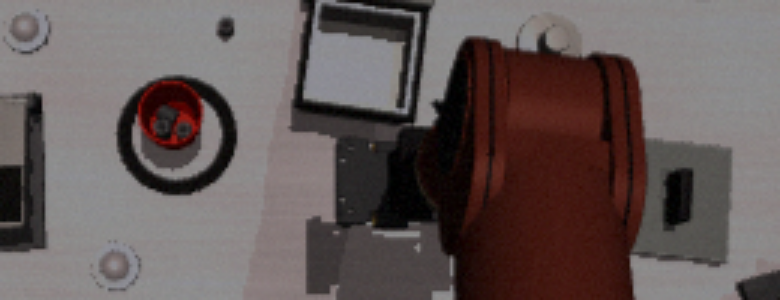

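The crop shows dark spacers inside the red cup at (170,118), and nothing spilled on the counter. The arm is over spacer C, so I'll carry on.

```bash
python3 -m inch '0 0 45 0; 0 0 45 0; 0 0 30 0; 0 0 7 0; 0 0 0 0; 0 0 0 0';python3 -m inch '0 0 0 0; 0 0 0 0; 0 0 0 0; 0 0 0 0; 0 0 0 0; 0 0 0 0; 0 0 0 0; 0 0 0 0' 1; python3 -m inch '0 0 0 0; 0 0 0 0; 0 0 -30 0; 0 0 -50 0; 0 0 -50 0;0 0 0 0'
```

```text
time: 12.05
ee_pos: [0.4514, -0.1057, 0.03]
tool_rot: [3.141, -0.002, -0.0]
force: [-0.2, -0.1, -0.5]
opening: 0.601
finger_force: 0.0
time: 12.85
ee_pos: [0.4501, -0.106, 0.0287]
tool_rot: [3.142, -0.0, -0.001]
force: [-1.4, 0.5, 4.5]
opening: 0.196
finger_force: 30.0
time: 13.45
ee_pos: [0.4536, -0.1064, 0.1648]
tool_rot: [3.139, -0.01, -0.001]
force: [1.4, 0.1, -0.8]
opening: 0.195
finger_force: 30.0
```

```bash
python3 -m inch '13 -36 0 0; 13 -36 0 0; 13 -36 0 0; 13 -36 0 0; 13 -36 0 0; 13 -36 0 0; 13 -34 0 0; 0 0 0 0';python3 -m inch '0 0 0 0;0 0 30 0; 0 0 23 0;0 0 0 0;0 0 0 0'; python3 -m inch '0 0 0 0;0 0 0 0;0 0 0 0;0 0 0 0;0 0 -50 0' .6
python3 -m inch '-9 45 0 0; -9 45 0 0;-9 45 0 0;-9 45 0 0;-9 45 0 0;-9 45 0 0;-9 45 0 0;-9 45 0 0' .4;python3 -m inch '0 12 0 0; 0 0 0 0; 0 0 0 0'; python3 - <<'E'
from h import *
from fit import strays
s=st()
strays({"scene":cloud("scene")})
E
```

```text
time: 14.25
ee_pos: [0.5414, 0.1498, 0.1581]
tool_rot: [-3.138, 0.0, 0.005]
force: [-0.7, 0.8, 0.2]
opening: 0.195
finger_force: 30.0
time: 14.75
ee_pos: [0.5411, 0.143, 0.1058]
tool_rot: [3.141, 0.001, -0.002]
force: [0.4, -0.2, -0.0]
opening: 0.193
finger_force: 30.0
time: 15.25
ee_pos: [0.5379, 0.1425, 0.1507]
tool_rot: [3.14, 0.01, -0.001]
force: [0.8, -0.7, -0.3]
opening: 0.393
finger_force: 0.0
time: 16.05
ee_pos: [0.4685, -0.2177, 0.1561]
tool_rot: [3.141, -0.001, -0.001]
force: [0.7, -0.1, -0.9]
opening: 0.598
finger_force: 0.0
time: 16.35
ee_pos: [0.4695, -0.2265, 0.1556]
tool_rot: [-3.141, -0.0, 0.0]
force: [0.3, 0.7, -0.3]
opening: 0.595
finger_force: 0.0
16.35 [ 0.4695 -0.2265  0.1556] [-3.141 -0.     0.   ] [ 0.3  0.7 -0.3] 0.595 0.0
sp scene [0.4723 0.5374 0.021 ] [0.0191 0.0116 0.0178] 25 [332.84 129.56]
sp scene [0.5585 0.4943 0.0207] [0.0151 0.0083 0.0171] 21 [350.5238 143.6667]
sp scene [0.465  0.3256 0.0209] [0.0175 0.0102 0.0173] 27 [301.2222 160.0741]
sp scene [0.6885 0.4205 0.0171] [0.0168 0.0134 0.0099] 15 [380. 171.]
sp scene [0.5573 0.2955 0.021 ] [0.0163 0.0115 0.0176] 31 [322.7742 176.129 ]
sp scene [0.6509 0.0872 0.0181] [0.0122 0.0131 0.0104] 28 [318.9643 233.7857]
sp scene [ 0.4692 -0.2269  0.0178] [0.0144 0.0124 0.0109] 40 [182.725 286.7  ]
sp scene [ 0.6397 -0.2721  0.0218] [0.0191 0.0169 0.0157] 42 [231.2143 346.8333]
sp scene [ 0.3805 -0.487   0.0132] [0.0095 0.0099 0.0023] 13 [ 57.3846 361.5385]
sp scene [ 0.8782 -0.1791  0.0187] [0.0269 0.0114 0.013 ] 40 [362.075 377.825]
sp scene [ 0.3686 -0.5422  0.0205] [0.0105 0.01   0.017 ] 35 [ 25.2857 381.3429]
```

```bash
python3 -m inch '0 0 45 0; 0 0 45 0; 0 0 30 0; 0 0 7 0; 0 0 0 0; 0 0 0 0';python3 -m inch '0 0 0 0; 0 0 0 0; 0 0 0 0; 0 0 0 0; 0 0 0 0; 0 0 0 0; 0 0 0 0; 0 0 0 0' 1; python3 -m inch '0 0 0 0; 0 0 0 0; 0 0 -30 0; 0 0 -50 0; 0 0 -50 0;0 0 0 0';python3 -m inch '9 -45 0 0; 9 -45 0 0;9 -45 0 0;9 -45 0 0;9 -45 0 0;9 -45 0 0;9 -45 0 0;9 -45 0 0';python3 -m inch '0 -12 0 0;0 0 0 0;0 0 0 0;0 0 30 0; 0 0 23 0;0 0 0 0;0 0 0 0'
```

```text
time: 17.0
ee_pos: [0.4703, -0.2274, 0.03]
tool_rot: [3.141, -0.002, 0.001]
force: [-0.9, 0.4, 0.7]
opening: 0.6
finger_force: 0.0
time: 17.8
ee_pos: [0.469, -0.228, 0.0287]
tool_rot: [3.142, -0.0, -0.001]
force: [-0.7, 0.5, 3.3]
opening: 0.193
finger_force: 30.0
time: 18.4
ee_pos: [0.4725, -0.2291, 0.1653]
tool_rot: [3.137, -0.01, -0.001]
force: [0.1, -1.8, -0.2]
opening: 0.194
finger_force: 30.0
time: 19.2
ee_pos: [0.5412, 0.1337, 0.1582]
tool_rot: [3.142, 0.0, -0.001]
force: [0.7, -0.9, 0.5]
opening: 0.197
finger_force: 30.0
time: 19.9
ee_pos: [0.5414, 0.1423, 0.1058]
tool_rot: [3.141, 0.001, -0.003]
force: [-0.3, -0.5, 0.6]
opening: 0.194
finger_force: 30.0
```

```bash
python3 -m inch '0 0 0 0;0 0 0 0;0 0 0 0;0 0 0 0;0 0 -50 0; 36 18 0 0; 36 18 0 0; 36 18 0 0' .6; python3 -m inch '0 0 0 -8.5; 0 0 0 -8.5; 0 0 0 -8.5; 0 0 0 -8.5; 0 0 0 -8.5; 0 0 0 -8.5; 0 0 0 -8.5; 0 0 0 -8.5' .4; python3 -m inch '0 0 0 -8.5; 0 0 0 -8.5; 0 0 0 -8.5; 0 0 0 -8.5; 0 0 0 -8.5; 0 0 0 -8.5; 0 0 0 0; 0 0 0 0' .4;  python3 - <<'E'
from h import *
from fit import strays
s=st();print(s["q"])
p,W=cloud("scene");strays({"scene":(p,W)})
cv2.imwrite("pics/s1.png",cv2.resize(p[130:330,180:400],None,fx=2.7,fy=2.7))
E
```

```text
time: 20.7
ee_pos: [0.6508, 0.0891, 0.1565]
tool_rot: [3.141, -0.002, -0.0]
force: [-0.5, 1.5, 0.4]
opening: 0.402
finger_force: 0.0
time: 21.5
ee_pos: [0.6493, 0.0899, 0.1557]
tool_rot: [3.141, -0.0, 1.192]
force: [0.1, 0.9, -0.7]
opening: 0.597
finger_force: 0.0
time: 22.3
ee_pos: [0.6493, 0.0899, 0.1555]
tool_rot: [3.142, -0.0, 2.072]
force: [-1.1, -0.8, 0.1]
opening: 0.596
finger_force: 0.0
22.3 [0.6493 0.0899 0.1555] [ 3.142 -0.     2.072] [-1.1 -0.8  0.1] 0.596 0.0
[ 0.4447  0.5672 -0.9081  1.5252  0.4584  1.2747 -0.0217]
sp scene [0.5656 0.5737 0.0212] [0.013  0.0086 0.0168] 16 [361.9375 133.3125]
sp scene [0.6929 0.4188 0.0176] [0.0262 0.0124 0.0103] 26 [381.1923 171.1923]
sp scene [0.65   0.0893 0.0185] [0.0163 0.0162 0.0111] 43 [319.1163 233.1628]
sp scene [ 0.6401 -0.272   0.0207] [0.0189 0.0174 0.0166] 44 [231.5227 346.7727]
sp scene [ 0.4887 -0.3906  0.0221] [0.0113 0.0179 0.0153] 32 [133.25   352.2812]
sp scene [ 0.3675 -0.4708  0.0138] [0.018  0.0082 0.0033] 20 [ 60.6  351.05]
sp scene [ 0.3689 -0.4851  0.0137] [0.0266 0.0113 0.0034] 44 [ 55.0227 358.0455]
sp scene [ 0.3881 -0.5047  0.014 ] [0.0102 0.0119 0.004 ] 25 [ 51.72 372.44]
sp scene [ 0.8786 -0.1792  0.0189] [0.0278 0.0115 0.0132] 48 [362.625  377.9583]
```

View pics/s1.png

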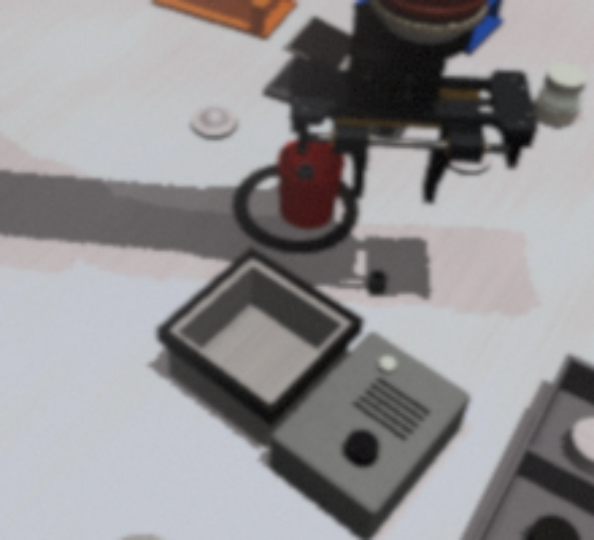

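```bash
python3 - <<'E'
from h import *
np.set_printoptions(precision=3,suppress=True,linewidth=150)
p,W=cloud("scene")
print(W[188:200:2,286:302:2,2]*1000); print(W[194,293], p[194,293])
c=cv2.resize(p[170:225,265:325],None,fx=9,fy=9,interpolation=cv2.INTER_CUBIC)
p,W=cloud("top")
d=cv2.resize(p[150:205,215:265],None,fx=9,fy=9,interpolation=cv2.INTER_CUBIC)
h=495;cv2.imwrite("pics/c1.png",np.clip(np.hstack([c[:h],d[:h,:250+200]])*1.5,0,255).astype(np.uint8)[:, :800])
E
```

```text
[[53.465 53.882 49.47  48.823 48.867 50.289 49.099 52.391]
 [47.742 44.476 44.736 44.49  41.022 43.675 44.216 47.857]
 [41.485 37.397 44.316 44.574 48.685 34.108 37.379 42.826]
 [73.068 28.45  41.921 42.678 45.358 26.419 31.16  31.252]
 [68.809 72.832 72.566 40.372 36.4   19.676 25.624 26.764]
 [60.088 64.123 65.564 69.148 71.813 70.6   69.667 65.324]]
[0.535 0.15  0.047] [43 42 43]
```

View pics/c1.png

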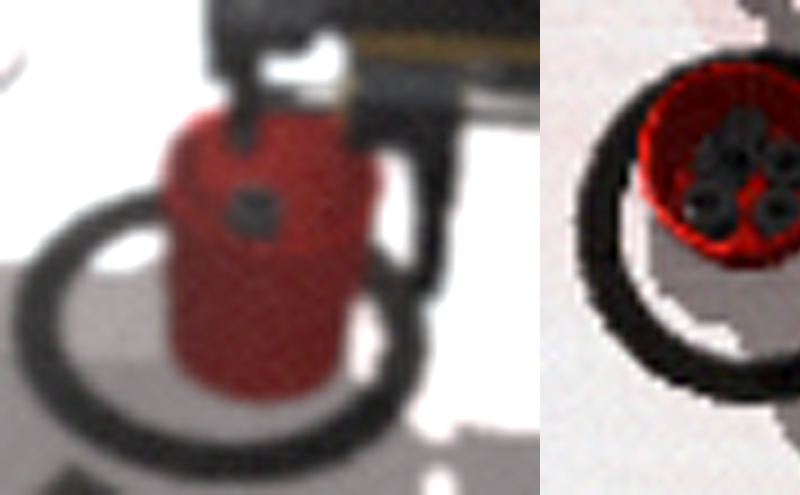

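The cup holds the gathered spacers; a second-layer one is visible through the mouth at z≈45 mm. Next I'll pick up the last stray.

```bash
python3 -m inch '0 0 45 0; 0 0 45 0; 0 0 30 0; 0 0 7 0; 0 0 0 0; 0 0 0 0';python3 -m inch '0 0 0 0; 0 0 0 0; 0 0 0 0; 0 0 0 0; 0 0 0 0; 0 0 0 0; 0 0 0 0; 0 0 0 0' 1; python3 -m inch '0 0 0 0; 0 0 0 0; 0 0 -30 0; 0 0 -50 0; 0 0 -50 0;0 0 0 0';python3 -m inch '0 0 0 8.5; 0 0 0 8.5; 0 0 0 8.5; 0 0 0 3; 0 0 0 0; 0 0 0 0'
```

```text
time: 23.05
ee_pos: [0.6499, 0.0903, 0.0297]
tool_rot: [3.14, 0.0, 2.075]
force: [0.2, 0.7, 0.4]
opening: 0.596
finger_force: 0.0
time: 23.85
ee_pos: [0.6493, 0.0899, 0.0286]
tool_rot: [3.142, 0.0, 2.076]
force: [-0.0, -0.0, 1.0]
opening: 0.195
finger_force: 30.0
time: 24.45
ee_pos: [0.6523, 0.0918, 0.166]
tool_rot: [3.132, 0.003, 2.076]
force: [0.9, 0.0, 0.2]
opening: 0.197
finger_force: 30.0
time: 25.05
ee_pos: [0.6492, 0.09, 0.1583]
tool_rot: [-3.141, 0.0, 1.581]
force: [0.0, 0.4, -0.8]
opening: 0.197
finger_force: 30.0
```

```bash
python3 -m inch '11 -22 0 0; 11 -22 0 0; 11 -22 0 0; 11 -22 0 0; 11 -20 0 0; 0 0 0 0; 0 0 0 0; 0 0 0 0';python3 -m inch '0 0 30 0; 0 0 23 0;0 0 0 0;0 0 0 0'; python3 -m inch '0 0 0 0;0 0 0 0;0 0 0 0;0 0 0 0;0 0 -50 0' .6; python3 -m inch '0 0 -50 6.9;0 0 0 0;0 0 0 0;0 0 0 0;0 0 0 0; 0 0 0 0; 0 0 0 0' 0
python3 - <<'E'
from fit import *
st()
for n in("scene","top"):
    p,W=cloud(n)
    P=sel(W,(.541,.1455),.045,.068,.08);print(n,"rim",circ(P),enc(P))
    strays({n:(p,W)})
    a,b,c,d=(165,230,260,330) if n=="scene" else (150,205,205,275)
    cv2.imwrite(f"pics/c2{n}.png",np.clip(cv2.resize(p[a:b,c:d],None,fx=7,fy=7,interpolation=cv2.INTER_CUBIC)*1.5,0,255).astype(np.uint8))
E
```

```text
time: 25.85
ee_pos: [0.5416, 0.1433, 0.1586]
tool_rot: [3.141, 0.0, 1.578]
force: [0.5, -0.6, -1.0]
opening: 0.198
finger_force: 30.0
time: 26.25
ee_pos: [0.5412, 0.1439, 0.1058]
tool_rot: [-3.141, -0.001, 1.578]
force: [0.3, 0.2, -0.2]
opening: 0.193
finger_force: 30.0
time: 26.75
ee_pos: [0.5378, 0.1423, 0.1512]
tool_rot: [-3.132, 0.001, 1.578]
force: [-0.1, -0.7, 0.8]
opening: 0.392
finger_force: 0.0
time: 27.45
ee_pos: [0.5405, 0.144, 0.2049]
tool_rot: [-3.14, 0.0, 1.459]
force: [0.1, -0.6, 0.7]
opening: 0.939
finger_force: 0.0
27.45 [0.5405 0.144  0.2049] [-3.14   0.     1.459] [ 0.1 -0.6  0.7] 0.939 0.0
scene rim (array([0.5409, 0.1448]), np.float64(0.03211136474942318)) ((540.8513793945312, 145.81472778320312), 34.74002456665039)
sp scene [0.5664 0.5742 0.0217] [0.0118 0.0088 0.0144] 15 [362.3333 133.3333]
sp scene [0.5586 0.4936 0.021 ] [0.0159 0.01   0.017 ] 23 [350.3913 144.0435]
sp scene [0.4649 0.3263 0.0214] [0.016  0.012  0.0155] 27 [301.1481 160.    ]
sp scene [0.5568 0.2954 0.0214] [0.0169 0.0114 0.0168] 27 [322.8889 176.1481]
sp scene [ 0.6397 -0.2719  0.0222] [0.018
[... 575 characters left out ...]
68]
sp top [ 0.8742 -0.2688  0.0189] [0.0154 0.0207 0.0136] 17 [361.0588  75.4118]
sp top [ 0.6306 -0.2625  0.0204] [0.0178 0.0197 0.0167] 18 [361.6667 145.6667]
sp top [ 0.5133 -0.4076  0.016 ] [0.0161 0.0122 0.0075] 11 [408.2727 181.    ]
sp top [ 0.4647 -0.4453  0.0156] [0.0163 0.0116 0.0063] 10 [420.9 197.2]
sp top [ 0.4547 -0.4131  0.0165] [0.0289 0.0105 0.0073] 17 [410.4706 199.5294]
sp top [ 0.4132 -0.4273  0.0157] [0.0222 0.0092 0.0068] 19 [415.8421 212.4737]
sp top [0.386  0.204  0.0183] [0.0256 0.02   0.0125] 43 [218.4651 217.3488]
sp top [ 0.3975 -0.5366  0.0144] [0.013  0.0289 0.0038] 20 [450.35 218.05]
sp top [ 0.3696 -0.4713  0.014 ] [0.0097 0.0135 0.004 ] 9 [430.     226.5556]
```

View pics/c2scene.png

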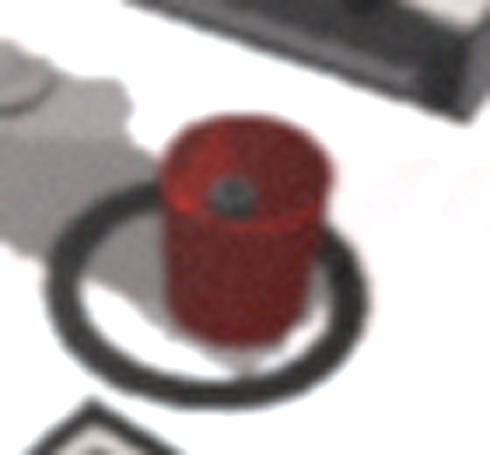

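All strays are in the cup and none are left on the counter. Now I'll grip the cup across its middle, about 40 mm up.

```bash
python3 -m inch '0 0 45 0; 0 0 45 0; 0 0 45 0; 0 0 23 0; 0 0 0 0; 0 0 0 0';python3 -m inch '0 0 0 0; 0 0 0 0; 0 0 0 0; 0 0 0 0; 0 0 0 0; 0 0 0 0; 0 0 0 0; 0 0 0 0' 1; python3 - <<'E'
from fit import *
st()
P=[]
for n in("top","scene"):
    p,W=cloud(n); 
    for o in outline_of(n,"surround")[:1]:
        m=o["region"]&(W[...,2]<.009)&(W[...,2]>-.003);Q=W[m];P.append(Q)
        print(n,o["conf"],enc(Q),(np.percentile(Q,2,0)+np.percentile(Q,98,0))/2)
E
```

```text
time: 28.15
ee_pos: [0.5411, 0.1445, 0.0482]
tool_rot: [-3.141, -0.001, 1.459]
force: [0.0, 0.1, 0.1]
opening: 1.001
finger_force: 0.0
time: 28.95
ee_pos: [0.5413, 0.1441, 0.0485]
tool_rot: [3.14, -0.0, 1.458]
force: [-1.9, -0.6, 7.2]
opening: 0.757
finger_force: 30.0
28.95 [0.5413 0.1441 0.0485] [ 3.14  -0.     1.458] [-1.9 -0.6  7.2] 0.757 30.0Traceback (most recent call last):
  File "<stdin>", line 8, in <module>
    return _quantile_unchecked(
        a, q, axis, out, overwrite_input, method, keepdims, weights)
    return _ureduce(a,
                    func=_quantile_ureduce_func,
    ...<5 lines>...
                    overwrite_input=overwrite_input,
                    method=method)
    r = func(a, **kwargs)
    result = _quantile(arr,
                       quantiles=q,
    ...<2 lines>...
                       out=out,
                       weights=wgt)
    slices_having_nans = np.isnan(arr[-1, ...])
                                  ~~~^^^^^^^^^
IndexError: index -1 is out of bounds for axis 0 with size 0
```

```bash
python3 -m inch '0 0 -10 0; 0 0 -20 0; 0 0 -30 0; 0 0 -20 0; 0 0 0 0; 0 0 0 0'; python3 -m inch '-10 11 0 0; -10 15 0 0; -10 15 0 0; -15 15 0 0; -16 16 0 0; -16 16 0 0; 0 0 0 0; 0 0 0 0'; python3 - <<'E'
from h import *
st();p,W=cloud("scene")
cv2.imwrite("pics/s2.png",cv2.resize(p[120:340,180:380],None,fx=2.7,fy=2.7))
W0=np.array([.608,-.054]);a=np.radians(-6.2)
E
```

```text
time: 29.65
ee_pos: [0.5407, 0.1438, 0.1275]
tool_rot: [3.141, 0.0, 1.458]
force: [-0.0, -0.3, -3.0]
opening: 0.756
finger_force: 30.4
time: 30.45
ee_pos: [0.6202, 0.0561, 0.1269]
tool_rot: [-3.141, -0.0, 1.456]
force: [-0.5, 1.0, -2.5]
opening: 0.758
finger_force: 30.4
30.45 [0.6202 0.0561 0.1269] [-3.141 -0.     1.456] [-0.5  1.  -2.5] 0.758 30.4
```

View pics/s2.png

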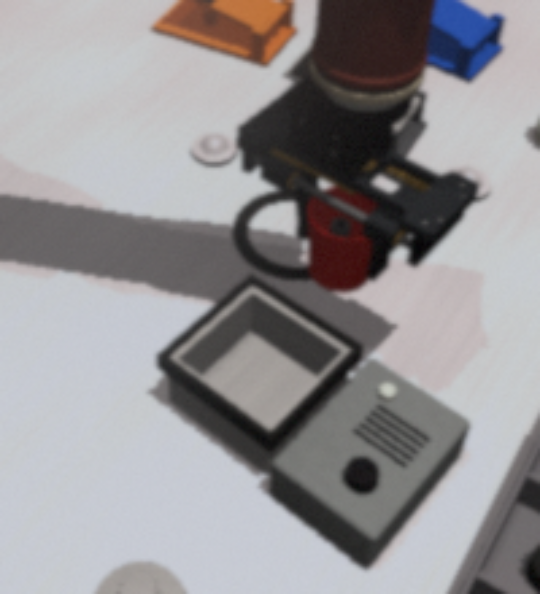

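The cup hangs upright in the grip about 48 mm outside the well's +y edge. I'll lower it and roll it over that edge in small steps.

```bash
python3 -m inch '0 0 15 0; 0 0 13 0; -6 0 0 0; -6 0 0 0; -5 0 0 0; 0 0 0 0'; python3 -m inch '-3 0 0 0; -3 0 -1 0; -3 0 -2 0; -3 0 -3 0; -3 0 -3 0; -3 0 -3 0; 0 0 0 0'; python3 - <<'E'
from h import *
st();p,W=cloud("scene")
cv2.imwrite("pics/s3.png",cv2.resize(p[150:300,230:390],None,fx=3.4,fy=3.4))
E
```

```text
time: 31.1
ee_pos: [0.618, 0.0393, 0.1]
tool_rot: [3.141, 0.001, 1.457]
force: [0.0, 0.2, -2.6]
opening: 0.759
finger_force: 30.4
time: 31.8
ee_pos: [0.6157, 0.0227, 0.1122]
tool_rot: [3.141, -0.0, 1.458]
force: [-1.5, 2.6, 0.2]
opening: 0.751
finger_force: 29.9
31.8 [0.6157 0.0227 0.1122] [ 3.141 -0.     1.458] [-1.5  2.6  0.2] 0.751 29.9
```

View pics/s3.png

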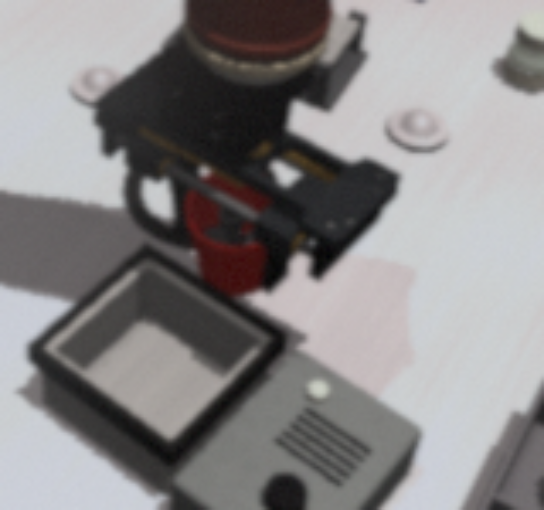

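It works: the cup has tipped about 30° over the edge with only about 3 N. The mouth is facing the well, so I'll go on to about 70°.

```bash
python3 -m inch '-5 0 -1 0; -5 0 -1 0; -5 0 0 0; -5 0 0 0; -4 0 1 0; -4 0 2 0; 0 0 0 0'; python3 - <<'E'
from h import *
st();p,W=cloud("scene")
cv2.imwrite("pics/s4.png",cv2.resize(p[150:300,230:390],None,fx=3.4,fy=3.4))
E
```

```text
time: 32.55
ee_pos: [0.6128, -0.006, 0.1106]
tool_rot: [3.141, 0.0, 1.457]
force: [-0.8, 2.5, 2.0]
opening: 0.746
finger_force: 30.0
32.55 [ 0.6128 -0.006   0.1106] [3.141 0.    1.457] [-0.8  2.5  2. ] 0.746 30.0
```

View pics/s4.png

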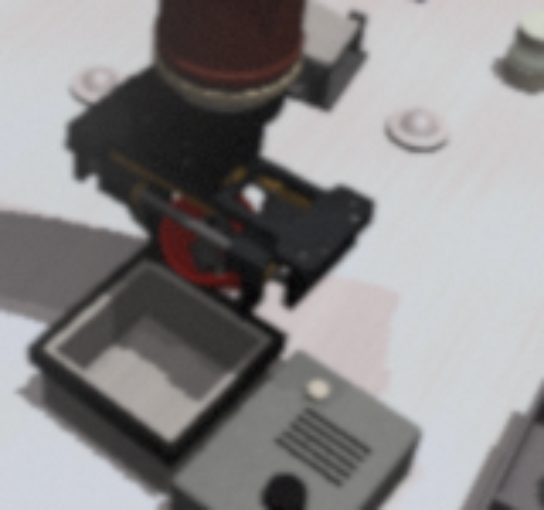

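The tilt is about 70°, with the mouth over the well and the spacers still inside. Next I'll take it past horizontal.

```bash
python3 -m inch '-4 0 2 0; -4 0 2 0; -3 0 3 0; -3 0 3 0; -2 0 3 0; -2 0 3 0; -2 0 3 0; 0 0 0 0'; python3 -m inch '-1 0 2 0; -1 0 2 0; 0 0 0 0; 0 0 0 0; 0 0 0 0'; python3 - <<'E'
from h import *
st();p,W=cloud("scene")
cv2.imwrite("pics/s5.png",cv2.resize(p[150:300,230:390],None,fx=3.4,fy=3.4))
E
```

```text
time: 33.4
ee_pos: [0.6104, -0.0261, 0.0912]
tool_rot: [3.141, 0.001, 1.457]
force: [0.1, -0.6, 4.6]
opening: 0.742
finger_force: 30.0
time: 33.9
ee_pos: [0.6104, -0.0277, 0.0877]
tool_rot: [3.141, 0.001, 1.458]
force: [0.6, -1.6, 5.6]
opening: 0.746
finger_force: 30.0
33.9 [ 0.6104 -0.0277  0.0877] [3.141e+00 1.000e-03 1.458e+00] [ 0.6 -1.6  5.6] 0.746 30.0
```

View pics/s5.png

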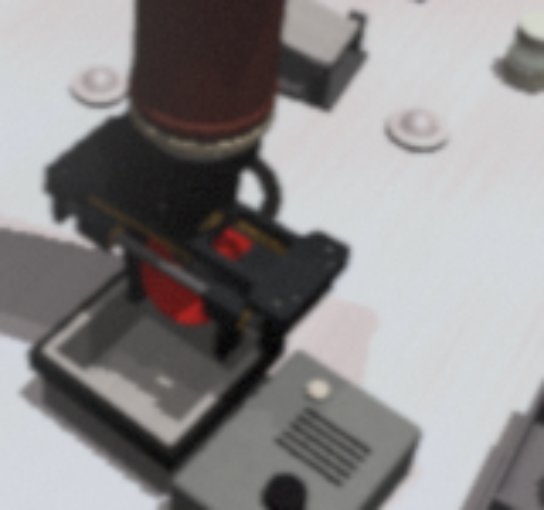

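The cup is past horizontal, with its mouth facing down into the well. I'll lift it clear to weigh what is left in it, and look for spacers in the depth image.

```bash
cat > well.py <<'E'
from fit import *
def well():
    for n in("scene","top"):
        p,W=cloud(n);c=np.array([.608,-.054]);a=np.radians(-6.2)
        d=W[...,:2]-c;lx=d@[np.cos(a),np.sin(a)];ly=d@[-np.sin(a),np.cos(a)]
        m=(abs(lx)<.049)&(abs(ly)<.049)&(W[...,2]<.055)&(W[...,2]>-.01)
        q=m&(p.max(-1)<75)&(W[...,2]>.012)&(W[...,2]<.052)
        print(n,"seen",m.sum(),"dark",q.sum(),"raised",(m&(W[...,2]>.015)).sum(), "at",(1000*np.c_[lx[q],ly[q],W[...,2][q]]).mean(0).round() if q.any() else "")
if __name__=="__main__":
    st();well()
E
python3 -m inch '0 0 -10 0; 0 0 -20 0; 0 0 0 0; 0 0 0 0; 0 0 0 0; 0 0 0 0'; for i in 1 2 3; do python3 -m inch '0 0 0 0; 0 0 0 0'|grep force:; done; python3 well.py
```

```text
time: 34.55
ee_pos: [0.6094, -0.0269, 0.1165]
tool_rot: [-3.14, 0.0, 1.458]
force: [0.3, 0.4, -2.1]
opening: 0.748
finger_force: 30.0
force: [1.0, 0.2, -2.8]
finger_force: 30.0
force: [-0.3, 0.0, -2.5]
finger_force: 30.0
force: [0.3, 0.1, -3.1]
finger_force: 30.0
35.15 [ 0.6101 -0.0268  0.1176] [ 3.142 -0.     1.458] [ 0.3  0.1 -3.1] 0.751 30.0
scene seen 712 dark 12 raised 13 at [23. 49. 36.]
top seen 67 dark 2 raised 2 at [-41. -49.  34.]
```

```bash
python3 - <<'E'
from h import *
p,W=cloud("scene");hsv=cv2.cvtColor(p,cv2.COLOR_BGR2HSV)
cv2.imwrite("pics/s6.png",np.clip(cv2.resize(p[185:285,255:345],None,fx=5.9,fy=5.9,interpolation=cv2.INTER_CUBIC)*1.6,0,255).astype(np.uint8))
c=np.array([.608,-.054]);a=np.radians(-6.2);d=W[...,:2]-c
ly=d@[-np.sin(a),np.cos(a)];lx=d@[np.cos(a),np.sin(a)]
m=((hsv[...,0]<8)|(hsv[...,0]>172))&(hsv[...,1]>150)&(abs(lx)<.04)&(W[...,2]>.03)&(W[...,2]<.17)
for y in np.arange(-.04,.09,.01):
    k=m&(abs(ly-y)<.005);print(int(y*1000),k.sum(),(W[...,2][k].min(),W[...,2][k].max()) if k.any() else "")
E
```

```text
-40 0 
-30 0 
-19 0 
-9 0 
0 0 
10 26 (np.float64(0.11528463012237523), np.float64(0.12417486453684327))
20 71 (np.float64(0.11066042942170477), np.float64(0.13659272559586508))
30 54 (np.float64(0.10507551197813046), np.float64(0.14909911220083852))
40 41 (np.float64(0.09990833693644191), np.float64(0.16906506234232996))
50 20 (np.float64(0.10053142346324419), np.float64(0.16813924514184245))
60 13 (np.float64(0.1512950389294938), np.float64(0.16220757546841055))
70 15 (np.float64(0.14544992045068875), np.float64(0.15561078468381434))
80 5 (np.float64(0.14297713715089116), np.float64(0.14900488235708514))
```

View pics/s6.png

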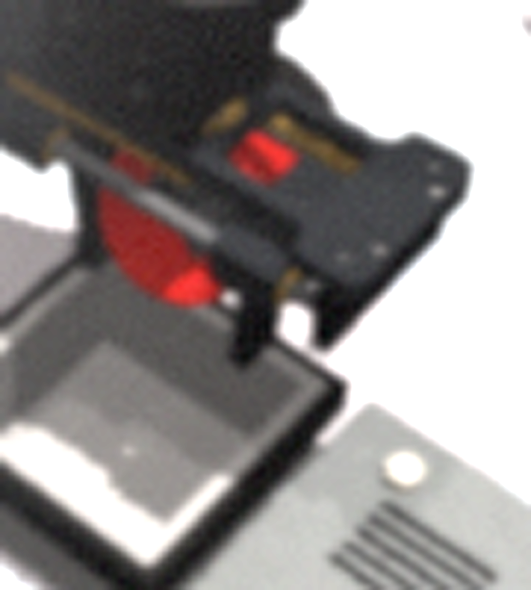

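```bash
cat > red.py <<'E'
from h import *
np.set_printoptions(precision=2,suppress=True,linewidth=150)
p,W=cloud("scene");hsv=cv2.cvtColor(p,cv2.COLOR_BGR2HSV)
c=np.array([.608,-.054]);a=np.radians(-6.2);d=W[...,:2]-c
L=np.stack([d@[np.cos(a),np.sin(a)],d@[-np.sin(a),np.cos(a)],W[...,2]],-1)*1000
m=((hsv[...,0]<8)|(hsv[...,0]>172))&(hsv[...,1]>150)&(abs(L[...,0])<50)&(L[...,1]>-60)&(L[...,1]<120)&(L[...,2]>25)&(L[...,2]<180)
n,lab,s,_=cv2.connectedComponentsWithStats(m.astype(np.uint8))
for i in range(1,n):
    if s[i,4]<12: continue
    print("comp",s[i]);
    r0,c0,h,w=s[i,1],s[i,0],s[i,3],s[i,2]
    for r in range(r0,r0+h,max(1,h//8)):
        cc=np.where(lab[r]==i)[0]
        if len(cc): print(r,[tuple(int(v) for v in L[r,k])+(int(p[r,k,2]),) for k in cc[::max(1,len(cc)//4)]])
E
python3 red.py
```

```text
comp [294 207  11   8  57]
207 [(11, 52, 176, 89), (14, 52, 178, 83)]
208 [(2, 63, 158, 112), (2, 67, 155, 135), (2, 72, 151, 131), (16, 52, 176, 110)]
209 [(5, 55, 163, 78), (5, 59, 160, 105), (5, 63, 157, 134), (5, 68, 153, 148), (6, 70, 152, 146), (6, 74, 149, 126), (21, 53, 175, 102)]
210 [(8, 47, 168, 76), (8, 55, 161, 92), (9, 62, 157, 135), (8, 71, 150, 153), (24, 54, 174, 123)]
211 [(8, 42, 169, 71), (10, 48, 166, 87), (11, 55, 161, 92), (10, 64, 153, 135), (11, 71, 148, 154), (11, 80, 142, 120)]
212 [(11, 42, 168, 85), (12, 50, 162, 98), (12, 58, 156, 91), (12, 66, 150, 138), (12, 74, 144, 142)]
213 [(13, 43, 165, 106), (15, 49, 162, 94), (14, 59, 153, 98), (15, 65, 150, 134)]
214 [(16, 43, 165, 97), (16, 47, 162, 94), (16, 51, 158, 86), (16, 56, 153, 87), (17, 58, 153, 94)]
comp [272 218  21  19 196]
218 [(-33, 21, 135, 68), (-31, 23, 134, 76)]
220 [(-30, 17, 133, 71), (-28, 19, 133, 83), (-29, 25, 128, 83), (-28, 27, 127, 84), (-28, 31, 123, 81)]
222 [(-28, 15, 130, 71), (-26, 21, 126, 86), (-27, 30, 118, 88), (-25, 35, 116, 87), (-24, 40, 112, 82)]
224 [(-25, 16, 124, 81), (-24, 22, 121, 89), (-23, 28, 116, 90), (-22, 34, 112, 92), (-20, 39, 109, 90), (-19, 46, 104, 88)]
226 [(-22, 12, 123, 72), (-19, 20, 119, 92), (-18, 29, 113, 92), (-15, 38, 107, 92), (-13, 47, 100, 84)]
228 [(-17, 13, 119, 90), (-15, 22, 113, 91), (-13, 30, 108, 94), (-10, 38, 104, 95), (-2, 39, 108, 67)]
230 [(-13, 12, 117, 87), (-10, 19, 113, 97), (-6, 25, 110, 94), (-3, 33, 106, 95), (0, 41, 101, 111)]
232 [(-6, 10, 117, 87), (-3, 17, 113, 96), (0, 24, 109, 117), (4, 30, 108, 155), (37, -9, 168, 103)]
234 [(-1, 10, 114, 79), (4, 14, 115, 134), (8, 19, 114, 156), (14, 22, 116, 138)]
236 [(11, 11, 116, 104), (13, 12, 117, 110), (16, 12, 120, 113)]
```

The depth image shows the cup at only about 62°. It walked up in the pads until it met the palm, and all the spacers are still inside. I'll set it upright again by hooking its lower lip on the well's outer edge, then re-grip right at the rim so it can swing freely under the palm. First I'll move out and down a little.

```bash
python3 -m inch '12 0 0 0; 12 0 0 0; 12 0 0 0; 11 0 0 0; 0 0 10 0; 0 0 10 0; 0 0 0 0; 0 0 0 0'; python3 -c "from h import *;st()"; python3 red.py
```

```text
time: 36.15
ee_pos: [0.615, 0.0191, 0.0968]
tool_rot: [-3.14, 0.0, 1.457]
force: [-0.1, -0.6, -3.0]
opening: 0.744
finger_force: 30.0
36.15 [0.615  0.0191 0.0968] [-3.14   0.     1.457] [-0.1 -0.6 -3. ] 0.744 30.0
comp [306 202  11   8  43]
202 [(21, 79, 177, 68)]
203 [(20, 76, 175, 87), (0, 118, 131, 119), (13, 99, 154, 120), (16, 99, 155, 94)]
204 [(21, 71, 177, 67), (4, 108, 138, 112), (4, 111, 136, 144), (4, 116, 131, 148), (18, 99, 154, 109), (22, 97, 158, 86)]
205 [(21, 69, 175, 56), (7, 101, 142, 105), (7, 112, 133, 149), (24, 98, 155, 107)]
206 [(9, 89, 149, 69), (9, 99, 141, 89), (9, 109, 134, 132), (9, 118, 127, 154)]
207 [(11, 91, 145, 78), (12, 95, 143, 82), (12, 99, 140, 89), (11, 105, 135, 105), (13, 107, 134, 128), (13, 111, 131, 147), (12, 118, 125, 151)]
208 [(15, 94, 143, 77), (14, 100, 138, 85), (14, 105, 134, 103), (15, 109, 131, 125), (14, 115, 125, 135), (14, 119, 122, 122)]
209 [(16, 102, 133, 82), (16, 107, 130, 94), (16, 112, 126, 102)]
comp [284 212  21  18 182]
212 [(-33, 67, 117, 62), (-32, 69, 117, 69)]
214 [(-31, 65, 114, 71), (-31, 69, 111, 80), (-30, 73, 108, 80), (-30, 76, 106, 77), (-28, 77, 106, 75)]
216 [(-28, 62, 111, 71), (-28, 70, 105, 83), (-27, 77, 100, 84), (-27, 85, 94, 83), (-24, 90, 92, 73)]
218 [(-27, 61, 106, 64), (-25, 70, 101, 87), (-22, 78, 96, 86), (-21, 91, 86, 86)]
220 [(-23, 60, 103, 73), (-20, 68, 99, 90), (-19, 78, 91, 89), (-16, 88, 84, 90)]
222 [(-18, 61, 98, 89), (-16, 67, 95, 91), (-15, 74, 90, 91), (-13, 80, 86, 92), (-12, 86, 82, 93), (-9, 92, 79, 75)]
224 [(-13, 63, 94, 93), (-9, 70, 90, 91), (-7, 80, 84, 91), (-3, 87, 80, 88), (0, 93, 79, 81)]
226 [(-5, 60, 95, 92), (-2, 68, 90, 91), (1, 75, 87, 136), (5, 81, 85, 144), (39, 35, 150, 71)]
228 [(1, 58, 95, 91), (3, 63, 93, 136), (7, 66, 92, 152), (11, 67, 95, 146), (16, 69, 97, 130), (23, 64, 106, 95)]
```

```bash
python3 -m inch '1.5 0 8 0; 0 0 7 0; 0 0 5 0; 0 0 3 0; 0 0 0 0; 0 0 0 0'; python3 -m inch '2 0 3 0; 1.5 0 3 0; 1.5 0 3 0; 1 0 3 0; 0 0 0 0'; python3 -c "from h import *;st()"; python3 red.py
```

```text
time: 36.8
ee_pos: [0.6156, 0.0215, 0.0746]
tool_rot: [3.142, -0.0, 1.458]
force: [0.8, 0.7, -3.2]
opening: 0.744
finger_force: 30.0
time: 37.3
ee_pos: [0.6166, 0.0286, 0.0628]
tool_rot: [3.141, -0.001, 1.459]
force: [0.5, 3.6, 2.8]
opening: 0.749
finger_force: 30.0
37.3 [0.6166 0.0286 0.0628] [ 3.141e+00 -1.000e-03  1.459e+00] [0.5 3.6 2.8] 0.749 30.0
comp [308 213   6   6  18]
213 [(7, 107, 110, 57), (6, 113, 105, 85)]
214 [(10, 102, 113, 74), (10, 108, 108, 85), (8, 115, 101, 100)]
215 [(11, 102, 111, 80), (12, 103, 110, 85), (11, 110, 104, 89), (11, 116, 100, 101)]
216 [(14, 101, 110, 83), (16, 103, 109, 99), (14, 111, 101, 98), (14, 117, 96, 105)]
217 [(18, 100, 109, 111), (18, 105, 106, 103), (17, 111, 100, 95), (16, 119, 93, 111)]
218 [(19, 107, 102, 73)]
comp [288 214   6   4  13]
214 [(-38, 92, 87, 52), (-31, 91, 93, 73)]
215 [(-32, 84, 95, 64), (-31, 87, 92, 72), (-31, 91, 90, 66), (-31, 95, 86, 64), (-31, 101, 82, 66)]
216 [(-31, 91, 86, 63), (-31, 97, 81, 64), (-31, 101, 78, 66), (-30, 104, 76, 66)]
217 [(-32, 102, 73, 61), (-32, 107, 69, 64)]
comp [286 220  20  17 161]
220 [(-32, 77, 83, 68), (-29, 77, 84, 66)]
222 [(-29, 74, 80, 71), (-29, 78, 76, 81), (-28, 81, 75, 78), (-28, 85, 72, 74), (-28, 90, 67, 70)]
224 [(-27, 71, 77, 72), (-26, 79, 71, 82), (-26, 87, 64, 82), (-27, 98, 54, 78)]
226 [(-26, 70, 71, 70), (-23, 75, 69, 83), (-23, 83, 63, 85), (-22, 92, 55, 85), (-22, 100, 48, 80)]
228 [(-20, 67, 70, 76), (-19, 73, 66, 87), (-18, 81, 61, 84), (-18, 91, 52, 86), (-16, 102, 43, 70)]
230 [(-15, 68, 66, 89), (-14, 76, 60, 88), (-14, 85, 52, 87), (-12, 92, 48, 88), (-9, 95, 47, 70)]
232 [(-10, 65, 66, 85), (-8, 77, 57, 89), (-6, 87, 49, 88), (-1, 97, 45, 66), (35, 45, 118, 61)]
234 [(-7, 62, 63, 56), (0, 69, 62, 87), (2, 82, 53, 127), (7, 93, 47, 127)]
236 [(3, 64, 62, 70), (8, 64, 66, 97), (10, 69, 64, 115), (15, 69, 67, 133), (20, 71, 69, 127)]
```

```bash
python3 -m inch '0 0 -8 0; 0 0 -8 0; -5 0 0 0; -4 0 0 0; 0 0 4 0; 0 0 4 0; 0 0 0 0'; python3 -m inch '0.5 0 3 0; 0.5 0 3 0; 0.5 0 3 0; 0.5 0 3 0; 0 0 0 0'; python3 red.py | awk 'NR>12'
```

```text
time: 38.05
ee_pos: [0.6156, 0.0196, 0.0706]
tool_rot: [3.141, -0.002, 1.459]
force: [3.1, 5.3, -3.2]
opening: 0.747
finger_force: 33.7
time: 38.55
ee_pos: [0.6168, 0.0245, 0.0608]
tool_rot: [3.138, -0.005, 1.461]
force: [-2.2, 11.8, 13.8]
opening: 0.746
finger_force: 29.7
234 [(-3, 55, 73, 71), (-2, 58, 71, 77), (-6, 69, 58, 81), (-10, 80, 45, 81), (-13, 91, 33, 68)]
236 [(5, 56, 71, 65), (9, 57, 73, 75), (13, 59, 75, 72), (17, 62, 75, 106), (21, 63, 77, 119), (40, 40, 112, 60)]
238 [(14, 68, 60, 64), (17, 73, 58, 68), (20, 77, 57, 59), (22, 83, 52, 52)]
```

```bash
python3 -m inch '3 0 0 0; 1 0 3 0; 1 0 3 0; 1 0 3 0; 0 0 0 0; 0 0 0 0'; python3 -c "from h import *;st()"; python3 red.py | awk 'NR>1'
```

```text
time: 39.2
ee_pos: [0.6174, 0.0289, 0.0508]
tool_rot: [3.139, -0.003, 1.46]
force: [2.9, 8.3, 5.7]
opening: 0.74
finger_force: 29.7
39.2 [0.6174 0.0289 0.0508] [ 3.139e+00 -3.000e-03  1.460e+00] [2.9 8.3 5.7] 0.74 29.7
218 [(-31, 88, 82, 77), (-31, 93, 78, 74), (-30, 96, 76, 67)]
219 [(-31, 88, 78, 78), (-31, 93, 74, 74), (-30, 96, 71, 68), (-30, 100, 69, 64)]
220 [(-30, 92, 71, 66), (-30, 97, 67, 66), (-29, 99, 66, 67), (-29, 104, 63, 68), (-28, 107, 61, 65)]
221 [(-29, 105, 58, 68), (-28, 107, 57, 71), (-27, 111, 54, 67), (-26, 115, 52, 66)]
222 [(-28, 108, 53, 67), (-28, 112, 49, 69), (-26, 114, 49, 69), (-24, 116, 48, 68), (11, 59, 122, 66)]
223 [(-24, 117, 44, 67)]
comp [287 224  21  20 104]
224 [(-26, 73, 76, 74), (-26, 79, 71, 71)]
226 [(-21, 68, 77, 73), (-24, 77, 66, 81), (-27, 85, 57, 67)]
228 [(-20, 66, 72, 57), (-16, 65, 75, 78), (-26, 84, 52, 74)]
230 [(-14, 62, 72, 66), (-11, 63, 74, 78), (-26, 90, 39, 76), (-28, 97, 31, 64)]
232 [(-11, 62, 67, 57), (-7, 61, 71, 73), (-5, 62, 72, 79), (-16, 84, 44, 68)]
234 [(-7, 62, 63, 40), (-3, 60, 68, 52), (-1, 61, 69, 65), (1, 61, 71, 75), (4, 61, 73, 71)]
236 [(4, 62, 65, 56), (9, 62, 69, 70), (14, 63, 72, 78), (18, 66, 72, 117), (22, 67, 75, 129)]
238 [(10, 66, 59, 51), (15, 66, 63, 64), (19, 69, 63, 68), (23, 71, 64, 62)]
240 [(18, 71, 53, 57), (19, 75, 50, 61), (20, 77, 49, 62), (22, 80, 48, 65), (24, 81, 49, 60), (25, 83, 48, 53), (34, 72, 64, 37)]
242 [(19, 81, 38, 45), (20, 84, 35, 55), (22, 86, 35, 60), (24, 86, 36, 52), (33, 76, 53, 33)]
```

```bash
python3 -m inch '4 0 0 0; 4 0 0 0; 0 0 3 0; 0 0 3 0; 0 0 0 0; 0 0 0 0'; python3 -m inch '0 0 0 0; 0 0 0 0; 0 0 0 0; 0 0 0 0; 0 0 0 0' 0; python3 -m inch '0 0 -20 0; 0 0 -40 0; 0 0 -40 0; 0 0 -40 0; 0 0 0 0; 0 0 0 0'; python3 - <<'E'
from fit import *
st()
for n in("scene","top"):
    p,W=cloud(n)
    P=sel(W,(.618,.045),.05,.069,.08);print(n,len(P),circ(P),enc(P))
    if n=="scene": cv2.imwrite("pics/s7.png",np.clip(cv2.resize(p[150:300,230:390],None,fx=3.4,fy=3.4)*1.3,0,255).astype(np.uint8))
E
```

```text
time: 39.85
ee_pos: [0.618, 0.0353, 0.0463]
tool_rot: [3.139, -0.0, 1.459]
force: [-6.7, 2.0, 25.0]
opening: 0.743
finger_force: 29.4
time: 40.35
ee_pos: [0.6168, 0.0341, 0.0432]
tool_rot: [-3.141, 0.0, 1.458]
force: [1.0, 0.5, 0.2]
opening: 0.99
finger_force: 0.0
time: 40.95
ee_pos: [0.6174, 0.0343, 0.1844]
tool_rot: [3.14, 0.0, 1.458]
force: [-0.7, -0.1, -1.2]
opening: 0.996
finger_force: 0.0
40.95 [0.6174 0.0343 0.1844] [3.14  0.    1.458] [-0.7 -0.1 -1.2] 0.996 0.0
scene 97 (array([0.6162, 0.0634]), np.float64(0.0320246254548164)) ((615.537109375, 63.02357482910156), 34.24409484863281)
top 18 (array([0.6168, 0.0626]), np.float64(0.033480990139743934)) ((619.071533203125, 79.26884460449219), 29.020471572875977)
```

View pics/s7.png

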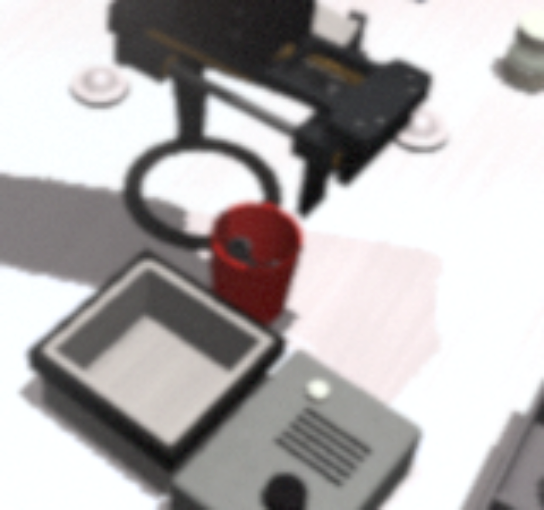

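The cup stands upright again at (0.616, 0.063) with the spacers inside; the well and counter are clear. Now I'll re-grip at the rim.

```bash
python3 -m inch '14 -2 20 0; 15 -2 30 0; 0 0 30 0; 0 0 15 0; 0 0 7 0; 0 0 0 0; 0 0 0 0'; python3 -m inch '0 0 0 0; 0 0 0 0; 0 0 0 0; 0 0 0 0; 0 0 0 0; 0 0 0 0; 0 0 0 0; 0 0 0 0' 1;  python3 -m inch '0 0 -10 0; 0 0 -15 0; 0 0 -13 0; 0 4 0 0; 0 0 0 0; 0 0 0 0'; python3 - <<'E'
from fit import *
s=st()
p,W=cloud("scene");P=sel(W,s["ee_pos"],.05,.10,.13);print(s["torque"],len(P))
E
python3 red.py|head -30
```

```text
time: 41.75
ee_pos: [0.6169, 0.0635, 0.0825]
tool_rot: [3.141, -0.0, 1.458]
force: [1.4, 0.0, 0.4]
opening: 0.999
finger_force: 0.0
time: 42.55
ee_pos: [0.6167, 0.0636, 0.082]
tool_rot: [3.141, -0.0, 1.458]
force: [0.8, -1.0, 6.1]
opening: 0.752
finger_force: 30.0
time: 43.15
ee_pos: [0.62, 0.0629, 0.119]
tool_rot: [-3.141, 0.0, 1.458]
force: [-0.5, -0.4, -2.8]
opening: 0.748
finger_force: 29.9
43.15 [0.62   0.0629 0.119 ] [-3.141  0.     1.458] [-0.5 -0.4 -2.8] 0.748 29.9
[-0.0372 -0.0751  0.0179] 264
comp [294 204  25  33 412]
204 [(-32, 115, 108, 62)]
208 [(-28, 101, 108, 74), (-31, 111, 99, 76), (-31, 114, 96, 66), (39, 81, 169, 43)]
212 [(-18, 91, 108, 95), (-30, 115, 81, 83), (32, 109, 129, 39)]
216 [(-12, 87, 102, 64), (-8, 87, 105, 81), (-4, 84, 110, 106), (-3, 87, 108, 112), (-17, 116, 76, 92), (31, 107, 117, 42), (34, 108, 118, 24)]
220 [(-19, 92, 80, 49), (1, 85, 100, 65), (14, 90, 105, 76), (24, 100, 104, 69)]
224 [(-14, 90, 70, 60), (2, 86, 86, 65), (13, 89, 91, 65), (22, 98, 90, 62), (28, 111, 84, 64)]
228 [(-9, 89, 60, 60), (5, 87, 73, 66), (15, 93, 76, 65), (24, 102, 73, 64)]
232 [(-5, 90, 47, 64), (6, 88, 58, 68), (14, 93, 60, 67), (21, 100, 59, 66), (27, 114, 51, 65)]
236 [(12, 94, 42, 68), (15, 95, 43, 68), (16, 97, 43, 68), (19, 97, 45, 67), (20, 100, 44, 68)]
```

```bash
python3 -m inch '-10 0 0 0; -10 0 0 0; -4 0 0 0; -4 0 -3 0; -5 0 -3 0; -5 0 -2 0; -5 0 -1 0; -6 0 -1 0'; python3 -m inch '-5 0 1 0; -5 0 1 0; -5 0 1 0; -5 0 1 0; -6 0 1 0; 0 0 0 0'; python3 red.py
```

```text
time: 44.05
ee_pos: [0.615, 0.0152, 0.1303]
tool_rot: [3.141, -0.001, 1.459]
force: [-0.4, 5.0, -1.2]
opening: 0.749
finger_force: 30.0
time: 44.65
ee_pos: [0.6127, -0.0125, 0.1256]
tool_rot: [3.139, 0.0, 1.457]
force: [1.5, 3.4, 7.0]
opening: 0.75
finger_force: 30.0
comp [290 211  11   6  32]
211 [(-15, 65, 135, 71), (-13, 65, 136, 69), (-11, 66, 137, 74), (-8, 66, 139, 80), (-5, 65, 142, 77), (-3, 67, 141, 69)]
212 [(-19, 75, 121, 63), (-18, 78, 119, 62), (-15, 78, 122, 64), (-14, 80, 120, 64), (-11, 80, 122, 69), (0, 65, 142, 68), (2, 66, 142, 65)]
213 [(-21, 84, 109, 63), (-19, 89, 106, 61), (-17, 95, 103, 69), (4, 67, 141, 75)]
214 [(-20, 96, 96, 62), (-21, 101, 92, 68), (-18, 102, 93, 71), (6, 64, 140, 78), (8, 65, 141, 75), (9, 68, 140, 60)]
215 [(-22, 103, 86, 72), (-21, 106, 84, 80), (-17, 105, 88, 77), (9, 63, 140, 66)]
216 [(-19, 105, 83, 81)]
comp [277 215  22  25 239]
215 [(-30, 52, 121, 74), (-30, 56, 119, 71), (-29, 58, 118, 63)]
218 [(-32, 48, 114, 67), (-30, 48, 115, 71), (-30, 53, 110, 71), (-31, 58, 106, 67), (-30, 61, 104, 70), (-30, 65, 101, 66), (-30, 68, 98, 65)]
221 [(-31, 38, 112, 70), (-29, 44, 109, 78), (-29, 52, 102, 75), (-28, 59, 97, 73), (-29, 68, 89, 71)]
224 [(-27, 34, 108, 77), (-26, 41, 103, 81), (-27, 50, 94, 80), (-26, 56, 90, 79), (-26, 65, 83, 78), (-26, 74, 75, 71)]
227 [(-24, 34, 100, 90), (-23, 41, 95, 84), (-23, 49, 88, 85), (-22, 56, 83, 83)]
230 [(-19, 31, 96, 89), (-18, 38, 90, 87), (-17, 45, 85, 86), (-17, 53, 78, 86), (-16, 62, 71, 70)]
233 [(-11, 26, 96, 92), (-9, 35, 89, 88), (-8, 46, 80, 92), (-4, 52, 78, 100), (-6, 68, 62, 75)]
236 [(-2, 25, 93, 103), (1, 36, 86, 154), (3, 49, 76, 146), (7, 60, 69, 115)]
239 [(14, 25, 95, 89)]
```

```bash
python3 -m inch '-4 0 3 0; -4 0 3 0; -4 0 4 0; -4 0 4 0; -4 0 5 0; -4 0 5 0; 0 0 0 0'; python3 well.py; python3 red.py
```

```text
time: 45.4
ee_pos: [0.6101, -0.0381, 0.1011]
tool_rot: [3.139, 0.002, 1.456]
force: [1.1, -3.0, 6.1]
opening: 0.749
finger_force: 30.0
45.4 [ 0.6101 -0.0381  0.1011] [3.139 0.002 1.456] [ 1.1 -3.   6.1] 0.749 30.0
scene seen 706 dark 4 raised 3 at [29. 49. 29.]
top seen 42 dark 2 raised 4 at [-42. -49.  34.]
comp [290 215  12  10  71]
215 [(12, 42, 160, 91), (16, 41, 163, 84)]
216 [(-5, 68, 122, 128), (-3, 69, 124, 150), (15, 41, 159, 140), (17, 42, 160, 110)]
217 [(-5, 64, 123, 129), (-4, 66, 122, 164), (-1, 67, 123, 180), (0, 68, 123, 176), (1, 70, 122, 158), (20, 42, 159, 131), (23, 42, 160, 105)]
218 [(-4, 59, 124, 133), (-1, 62, 124, 182), (1, 66, 123, 188), (5, 69, 123, 176), (26, 40, 161, 128)]
219 [(-4, 54, 125, 139), (0, 57, 125, 182), (2, 61, 123, 191), (4, 66, 122, 191), (8, 68, 122, 185), (10, 73, 120, 136)]
220 [(-3, 49, 126, 92), (0, 55, 124, 184), (5, 60, 124, 192), (9, 66, 122, 186)]
221 [(0, 49, 126, 100), (2, 53, 124, 164), (6, 55, 124, 192), (7, 61, 121, 191), (10, 66, 118, 174)]
222 [(6, 48, 128, 141), (7, 54, 123, 183), (9, 59, 121, 186), (11, 64, 118, 144)]
223 
[... 1664 characters left out ...]
-12, 45, 67, 82)]
238 [(-24, 17, 76, 87), (-22, 22, 73, 97), (-19, 25, 73, 99), (-16, 30, 70, 101), (-14, 35, 67, 99)]
240 [(-20, 16, 73, 87), (-17, 20, 72, 98), (-14, 24, 70, 100), (-12, 28, 68, 102), (-2, 22, 81, 82)]
242 [(-14, 16, 70, 93), (-13, 18, 69, 100), (-12, 21, 68, 102), (-10, 22, 68, 103), (-8, 24, 68, 103), (-6, 25, 68, 100), (2, 16, 84, 83)]
244 [(-9, 17, 66, 97), (-6, 17, 68, 100), (-5, 19, 67, 109), (-3, 21, 67, 112), (2, 16, 77, 94), (15, 34, 71, 49)]
246 [(-1, 15, 67, 134), (0, 17, 66, 146), (1, 18, 67, 126), (5, 16, 72, 97), (15, 26, 71, 64), (17, 28, 70, 68), (32, 7, 103, 55)]
248 [(4, 14, 66, 106), (9, 15, 68, 134), (13, 18, 69, 110), (18, 18, 74, 80), (24, 17, 79, 70)]
```

```bash
python3 -m inch '0 0 4 0; -1 0 4 0; -1 0 4 0; -1 0 4 0; -1 0 3 0; 0 0 0 0; 0 0 0 0; 0 0 0 0'; python3 well.py; python3 red.py | awk '/comp/{n++} n<2'
```

```text
time: 46.35
ee_pos: [0.6095, -0.0436, 0.0824]
tool_rot: [3.14, 0.005, 1.455]
force: [1.4, -8.0, 5.3]
opening: 0.747
finger_force: 30.0
46.35 [ 0.6095 -0.0436  0.0824] [3.14  0.005 1.455] [ 1.4 -8.   5.3] 0.747 30.0
scene seen 689 dark 104 raised 182 at [  9. -16.  33.]
top seen 45 dark 14 raised 16 at [-21. -45.  29.]
comp [288 223  12   9  72]
223 [(22, 17, 162, 110), (6, 47, 125, 126), (15, 36, 141, 110)]
224 [(22, 14, 161, 89), (6, 44, 124, 144), (8, 45, 125, 174), (9, 48, 123, 165), (19, 35, 142, 138), (21, 36, 142, 109)]
225 [(23, 10, 162, 67), (6, 43, 122, 130), (10, 46, 122, 177), (13, 50, 120, 161), (26, 36, 142, 97)]
226 [(22, 6, 162, 70), (7, 38, 124, 103), (10, 43, 121, 124), (12, 47, 120, 164), (16, 49, 120, 171), (30, 35, 143, 104)]
227 [(5, 35, 121, 89), (8, 38, 120, 105), (11, 41, 120, 105), (14, 45, 120, 131), (17, 47, 120, 179), (20, 52, 118, 132)]
228 [(5, 30, 122, 79), (9, 36, 120, 103), (14, 41, 120, 105), (19, 46, 119, 174)]
229 [(7, 31, 120, 85), (10, 34, 119, 101), (13, 38, 118, 101), (17, 41, 119, 113), (19, 46, 115, 149)]
230 [(12, 32, 119, 89), (13, 36, 116, 97), (15, 35, 119, 98), (16, 39, 116, 100), (18, 40, 116, 99), (18, 43, 114, 104), (37, 16, 151, 100)]
231 [(16, 34, 117, 89), (17, 36, 116, 91), (18, 40, 113, 84)]
```

Spacers are coming out. I'll shake gently, then weigh.

```bash
python3 -m inch '5 0 1 0; -5 0 -1 0; 5 0 1 0; -5 0 -1 0; 6 0 1 0; -6 0 -1 0; 0 0 0 0; 0 0 0 0'; python3 -m inch '0 0 -8 0; 0 0 -12 0; 0 0 0 0; 0 0 0 0; 0 0 0 0'; for i in 1 2 3; do python3 -m inch '0 0 0 0; 0 0 0 0'|grep force:|head -1; done; python3 well.py;python3 red.py | awk '/comp/{n++} n<2'
```

```text
time: 47.3
ee_pos: [0.6084, -0.0402, 0.0813]
tool_rot: [-3.141, 0.001, 1.458]
force: [-0.4, -5.2, 1.4]
opening: 0.748
finger_force: 30.0
time: 47.8
ee_pos: [0.6085, -0.039, 0.1015]
tool_rot: [-3.141, -0.0, 1.459]
force: [-0.5, 0.2, -0.9]
opening: 0.746
finger_force: 30.0
force: [0.5, 0.3, -0.5]
force: [1.1, -0.3, -0.2]
force: [-0.8, 0.4, -0.2]
48.4 [ 0.6087 -0.0392  0.1016] [-3.142 -0.     1.458] [-0.8  0.4 -0.2] 0.745 30.0
scene seen 713 dark 217 raised 272 at [ 5.  6. 22.]
top seen 41 dark 12 raised 15 at [-14. -45.  28.]
comp [290 215  12  10  69]
215 [(20, 26, 178, 85)]
216 [(5, 47, 147, 86), (6, 49, 147, 129), (13, 41, 158, 138), (17, 39, 162, 113)]
217 [(4, 44, 146, 66), (5, 47, 144, 97), (7, 48, 145, 126), (9, 49, 145, 150), (10, 51, 144, 155), (19, 40, 160, 133), (21, 41, 160, 107)]
218 [(3, 41, 144, 66), (6, 45, 143, 100), (9, 49, 142, 132), (13, 50, 144, 170), (24, 40, 160, 125)]
219 [(2, 39, 142, 70), (6, 42, 142, 99), (8, 46, 141, 105), (12, 49, 141, 153), (14, 53, 139, 177), (27, 40, 158, 131)]
220 [(4, 37, 141, 87), (9, 42, 141, 100), (13, 47, 140, 125), (19, 50, 141, 164)]
221 [(5, 35, 141, 86), (9, 38, 141, 100), (11, 42, 139, 102), (14, 45, 139, 103), (18, 48, 139, 140), (36, 25, 172, 107)]
222 [(9, 37, 139, 90), (11, 39, 139, 97), (13, 40, 139, 99), (14, 42, 138, 100), (15, 44, 137, 97), (17, 45, 138, 95), (19, 47, 138, 98)]
223 [(14, 39, 137, 93), (15, 41, 137, 95), (16, 43, 136, 92), (18, 44, 136, 82)]
224 [(16, 39, 136, 80), (18, 41, 135, 80)]
```

The weight says the cup is empty. To turn it back up, I'll carry it over the well to the −y side and push the lower half of its base against the outer −y wall, looking into the well on the way.

```bash
python3 -m inch '0 0 -15 0; 0 0 -20 0; -30 0 0 0; -35 0 0 0; -35 0 0 0; -35 0 0 0; -31 0 0 0; 0 0 0 0'; python3 -m inch '0 0 30 0; 0 0 20 0; 0 0 0 0; 0 0 0 0'; python3 - <<'E'
from well import *
s=st();well()
for n in("scene","top"):
    p,W=cloud(n)
    a,b,c,d=(210,300,235,320) if n=="scene" else (120,180,270,330)
    I=cv2.resize(p[a:b,c:d],(400,400),interpolation=cv2.INTER_CUBIC)
    J=I if n=="scene" else np.hstack([J,I])
cv2.imwrite("pics/w.png",np.clip(J*1.6,0,255).astype(np.uint8))
E
python3 - <<'E'
from h import *
# cup pose: red points, in local coords relative to TCP
p,W=cloud("scene");hsv=cv2.cvtColor(p,cv2.COLOR_BGR2HSV)
c=np.array([.608,-.054]);a=np.radians(-6.2);d=W[...,:2]-c
L=np.stack([d@[np.cos(a),np.sin(a)],d@[-np.sin(a),np.cos(a)],W[...,2]],-1)*1000
m=((hsv[...,0]<8)|(hsv[...,0]>172))&(hsv[...,1]>150)&(abs(L[...,0])<12)&(L[...,1]<-40)&(L[...,1]>-200)&(L[...,2]>10)
P=L[m][:,1:]
for y in range(-180,-40,8):
    k=abs(P[:,0]-y)<4
    if k.any(): print(y,k.sum(),P[k,1].min().round(),P[k,1].max().round())
E
```

```text
time: 49.35
ee_pos: [0.589, -0.2105, 0.1373]
tool_rot: [3.141, 0.003, 1.451]
force: [0.5, 0.2, -1.2]
opening: 0.747
finger_force: 30.0
time: 49.75
ee_pos: [0.5905, -0.2036, 0.0876]
tool_rot: [3.141, -0.0, 1.459]
force: [-0.1, 0.9, 0.8]
opening: 0.741
finger_force: 30.0
49.75 [ 0.5905 -0.2036  0.0876] [ 3.141 -0.     1.459] [-0.1  0.9  0.8] 0.741 30.0
scene seen 714 dark 81 raised 274 at [ 6.  6. 23.]
top seen 825 dark 281 raised 286 at [ 11. -11.  25.]
-172 1 161.0 161.0
-164 6 117.0 121.0
-156 25 114.0 122.0
-140 23 121.0 130.0
-132 23 122.0 130.0
-124 17 126.0 132.0
-116 6 125.0 131.0
-108 3 138.0 139.0
-100 14 133.0 140.0
```

View pics/w.png

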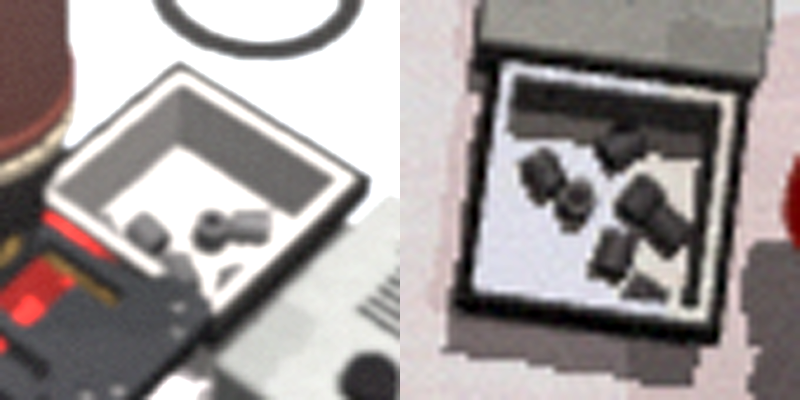

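The top half of the picture shows seven spacers in the well (at (545,170), (575,205), (622,145), (640,197), (668,228), (610,252) and (645,287)), so the pour is complete. Now I'll turn the cup upright.

```bash
python3 -m inch '0 0 10 0; 0 0 10 0; 0 0 10 0; 5 0 0 0; 5 0 0 0; 4 0 0 0; 3 0 0 0; 0 0 0 0'; python3 -m inch '2 0 -4 0; 0 0 -5 0; 0 0 -5 0; 0 0 -5 0; 1 0 -5 0; 1 0 -5 0; 1 0 -5 0; 0 0 0 0'; cat > cup.py <<'E'
from h import *
import sys
p,W=cloud("scene");hsv=cv2.cvtColor(p,cv2.COLOR_BGR2HSV);s=st()
c=np.array([.608,-.054]);a=np.radians(-6.2);d=W[...,:2]-c
L=np.stack([d@[np.cos(a),np.sin(a)],d@[-np.sin(a),np.cos(a)],W[...,2]],-1)*1000
t=(s["ee_pos"][:2]-c);t=1000*np.array([t@[np.cos(a),np.sin(a)],t@[-np.sin(a),np.cos(a)]]);print("tcp local",t.round(1))
m=((hsv[...,0]<8)|(hsv[...,0]>172))&(hsv[...,1]>140)&(abs(L[...,0]-t[0])<14)&(abs(L[...,1]-t[1])<110)&(L[...,2]>5)
P=L[m][:,1:]
for y in range(-100,104,8):
    k=abs(P[:,0]-t[1]-y)<4
    if k.sum()>1: print(y,k.sum(),P[k,1].min().round(),P[k,1].max().round())
E
python3 cup.py
```

```text
time: 50.8
ee_pos: [0.5923, -0.1869, 0.057]
tool_rot: [3.141, 0.0, 1.459]
force: [-1.2, -0.8, -0.3]
opening: 0.745
finger_force: 30.0
time: 51.6
ee_pos: [0.5933, -0.181, 0.0917]
tool_rot: [3.14, -0.001, 1.459]
force: [-0.0, 0.6, -0.2]
opening: 0.744
finger_force: 30.0
51.65 [ 0.5931 -0.1812  0.0912] [ 3.141e+00 -1.000e-03  1.459e+00] [ 0.4  0.5 -0.2] 0.741 30.0
tcp local [  -1.1 -128. ]
-20 4 164.0 484.0
-12 2 123.0 483.0
-4 31 62.0 126.0
4 14 59.0 64.0
12 13 120.0 125.0
20 28 64.0 125.0
28 25 118.0 125.0
36 25 118.0 125.0
44 3 119.0 123.0
60 26 116.0 126.0
68 3 119.0 124.0
```

```bash
python3 -m inch '-7 0 0 0; -6 0 0 0; 0 0 5 0; 0 0 4 0; 4 0 0 0; 5 0 0 0; 3 0 0 0; 0 0 0 0'; python3 -m inch '3 0 -4 0; 3 0 -4 0; 3 0 -4 0; 3 0 -4 0; 3 0 -3 0; 3 0 -3 0; 0 0 0 0'; python3 cup.py
```

```text
time: 52.45
ee_pos: [0.5923, -0.1839, 0.0818]
tool_rot: [-3.142, 0.002, 1.458]
force: [-1.6, -3.6, 0.6]
opening: 0.75
finger_force: 30.0
time: 53.15
ee_pos: [0.594, -0.1706, 0.105]
tool_rot: [3.141, 0.007, 1.455]
force: [-4.4, -15.4, 6.3]
opening: 0.748
finger_force: 30.0
53.2 [ 0.5939 -0.1707  0.1049] [3.141 0.007 1.454] [ -5.7 -15.5   7.3] 0.744 30.0
tcp local [  -1.4 -117.5]
-36 3 505.0 509.0
-28 9 504.0 512.0
-20 5 176.0 499.0
-12 43 74.0 498.0
-4 53 72.0 498.0
4 34 72.0 498.0
12 12 71.0 498.0
20 25 127.0 499.0
28 26 124.0 161.0
36 26 121.0 128.0
44 24 119.0 125.0
52 11 117.0 121.0
```

```bash
python3 -m inch '0 0 -4 0; 0 0 -4 0; 0 0 -4 0; 1 0 -4 0; 1 0 -3 0; 0 0 0 0'; python3 cup.py
```

```text
time: 53.8
ee_pos: [0.595, -0.1625, 0.1231]
tool_rot: [3.141, -0.0, 1.459]
force: [0.1, -0.1, 0.1]
opening: 0.746
finger_force: 30.0
53.85 [ 0.5948 -0.1628  0.1228] [ 3.141 -0.     1.459] [ 0.5  0.6 -1.3] 0.75 30.0
tcp local [  -1.3 -109.6]
-44 14 521.0 529.0
-36 20 520.0 530.0
-28 12 519.0 526.0
-20 15 96.0 516.0
-12 71 92.0 517.0
-4 81 90.0 517.0
4 55 87.0 516.0
12 34 88.0 516.0
20 49 146.0 517.0
28 38 141.0 526.0
36 32 138.0 525.0
44 27 136.0 523.0
52 18 132.0 137.0
```

```bash
python3 -m inch '0 0 -10 0; 30 0 0 0; 35 0 0 0; 35 0 0 0; 35 0 0 0; 35 0 0 0; 15 0 0 0; 0 0 0 0'; python3 -m inch '0 0 10 0; 0 0 10 0; 0 0 8 0; 0 0 0 0; 0 0 0 0'; python3 cup.py
```

```text
time: 54.65
ee_pos: [0.6154, 0.0234, 0.1332]
tool_rot: [3.141, -0.001, 1.462]
force: [0.2, -0.0, -0.1]
opening: 0.746
finger_force: 30.0
time: 55.15
ee_pos: [0.6153, 0.0198, 0.1042]
tool_rot: [-3.141, -0.0, 1.458]
force: [0.0, 0.4, -0.3]
opening: 0.747
finger_force: 30.0
55.2 [0.6155 0.0201 0.1046] [-3.142 -0.     1.458] [-0.2 -0.6 -0.9] 0.745 30.0
tcp local [-0.6 74.4]
-60 4 498.0 513.0
-52 37 486.0 517.0
-44 35 490.0 516.0
-36 10 506.0 513.0
-28 21 505.0 513.0
-20 9 77.0 512.0
-12 36 74.0 510.0
-4 49 71.0 498.0
4 80 70.0 498.0
12 72 67.0 498.0
20 61 64.0 498.0
28 66 63.0 504.0
36 55 59.0 502.0
44 30 61.0 502.0
52 19 113.0 496.0
60 13 109.0 483.0
68 3 107.0 110.0
```

```bash
python3 -m inch '0 0 4 0; 0 0 4 0; 1 0 3 0; 2 0 3 0; 2 0 3 0; 2 0 3 0; 0 0 0 0'; python3 cup.py
```

```text
time: 55.9
ee_pos: [0.6175, 0.0296, 0.0864]
tool_rot: [3.138, -0.002, 1.46]
force: [-1.5, 3.7, 12.6]
opening: 0.747
finger_force: 29.5
55.95 [0.6175 0.0295 0.0864] [ 3.138e+00 -2.000e-03  1.460e+00] [-1.6  3.4 11.8] 0.739 29.6
tcp local [ 0.4 84.1]
-60 11 471.0 499.0
-52 46 464.0 501.0
-44 30 473.0 498.0
-36 15 490.0 497.0
-28 25 66.0 496.0
-20 27 62.0 495.0
-12 21 57.0 494.0
-4 39 51.0 480.0
4 47 44.0 480.0
12 41 39.0 480.0
20 46 32.0 480.0
28 58 26.0 486.0
36 76 28.0 483.0
44 34 35.0 481.0
52 5 58.0 479.0
60 2 59.0 60.0
```

```bash
python3 -m inch '1 0 3 0; 1 0 3 0; 1 0 3 0; 0.5 0 3 0; 0.5 0 3 0; 0 0 3 0; 0 0 0 0'; python3 cup.py
```

```text
time: 56.65
ee_pos: [0.6184, 0.0364, 0.0697]
tool_rot: [3.137, -0.005, 1.462]
force: [-3.1, 10.2, 19.0]
opening: 0.739
finger_force: 29.2
56.7 [0.6184 0.0365 0.0697] [ 3.137 -0.005  1.462] [-2.9 10.9 18.7] 0.74 29.2
tcp local [ 0.6 91.1]
-60 19 451.0 482.0
-52 37 452.0 484.0
-44 22 457.0 484.0
-36 12 473.0 480.0
-28 44 59.0 480.0
-20 8 475.0 479.0
-12 9 462.0 477.0
-4 29 461.0 463.0
4 29 460.0 463.0
12 30 457.0 463.0
20 31 11.0 463.0
28 60 12.0 469.0
36 77 14.0 467.0
44 27 17.0 464.0
```

```bash
python3 -m inch '3 0 -1 0; 3 0 0 0; 2 0 0 0; 0 0 0 0; 0 0 0 0'; python3 cup.py | head -2; python3 -m inch '0 0 0 0; 0 0 0 0; 0 0 0 0; 0 0 0 0; 0 0 0 0' 0; python3 -m inch '0 0 -20 0; 0 0 -40 0; 0 0 -40 0; 0 0 -10 0; 0 0 0 0; 0 0 0 0'; python3 - <<'E'
from fit import *
st()
for n in("scene","top"):
    p,W=cloud(n)
    P=sel(W,(.618,.05),.06,.0685,.08);print(n,len(P),circ(P),enc(P))
p,W=cloud("scene");hsv=cv2.cvtColor(p,cv2.COLOR_BGR2HSV)
m=((hsv[...,0]<8)|(hsv[...,0]>172))&(hsv[...,1]>140)&(W[...,2]<.09)&(W[...,0]>.5)&(W[...,0]<.72)&(abs(W[...,1]-.05)<.12)
print(m.sum(),np.percentile(W[m],[2,98],axis=0))
E
```

```text
time: 57.2
ee_pos: [0.6187, 0.0398, 0.0695]
tool_rot: [3.139, -0.0, 1.459]
force: [-3.6, -0.3, 13.8]
opening: 0.736
finger_force: 29.2
57.25 [0.6187 0.0398 0.0695] [ 3.139 -0.     1.459] [-2.9  0.3 14.5] 0.736 29.2
tcp local [ 0.5 94.4]
time: 57.75
ee_pos: [0.6174, 0.0393, 0.0673]
tool_rot: [-3.141, -0.0, 1.458]
force: [-0.5, -0.8, 0.8]
opening: 0.989
finger_force: 0.0
time: 58.35
ee_pos: [0.617, 0.0389, 0.1764]
tool_rot: [-3.14, 0.0, 1.458]
force: [0.3, -1.1, -0.2]
opening: 1.001
finger_force: 0.0
58.35 [0.617  0.0389 0.1764] [-3.14   0.     1.458] [ 0.3 -1.1 -0.2] 1.001 0.0
scene 125 (array([0.6211, 0.0601]), np.float64(0.03214043239202207)) ((620.5135498046875, 60.313514709472656), 34.83477020263672)
top 15 (array([0.6217, 0.0624]), np.float64(0.03050812999791632)) ((623.7996826171875, 85.60865783691406), 20.753679275512695)
652 [[0.5914 0.028  0.0116]
 [0.6513 0.0916 0.0729]]
```

```bash
python3 -m inch '11 1 20 0; 11 1 30 0; 0 0 30 0; 0 0 30 0; 0 0 14 0; 0 0 0 0; 0 0 0 0'; python3 -m inch '0 0 0 0; 0 0 0 0; 0 0 0 0; 0 0 0 0; 0 0 0 0; 0 0 0 0; 0 0 0 0; 0 0 0 0' 1; python3 - <<'E'
from fit import *
st()
for n in("scene","top"):
    p,W=cloud(n)
    m=(p.max(-1)<70)&(abs(W[...,0]-.535)<.085)&(abs(W[...,1]-.143)<.085)&(W[...,2]<.01)&(W[...,2]>0.001)
    k,lab,s,c=cv2.connectedComponentsWithStats(m.astype(np.uint8));i=1+s[1:,4].argmax();P=W[lab==i];print(n,s[i],circ(P),enc(P))
E
```

```text
time: 59.2
ee_pos: [0.6223, 0.0612, 0.0542]
tool_rot: [3.141, -0.0, 1.458]
force: [-0.8, 0.9, 0.7]
opening: 1.003
finger_force: 0.0
time: 60.0
ee_pos: [0.6224, 0.061, 0.0543]
tool_rot: [3.141, 0.0, 1.458]
force: [-1.7, -0.6, 5.8]
opening: 0.756
finger_force: 30.0
60.0 [0.6224 0.061  0.0543] [3.141 0.    1.458] [-1.7 -0.6  5.8] 0.756 30.0
scene [267 199  23  25 158] (array([0.5254, 0.126 ]), np.float64(0.0447472458850413)) ((515.2838134765625, 108.88200378417969), 51.52842712402344)
top [219 156  43  39 485] (array([0.5296, 0.1418]), np.float64(0.05789886373084456)) ((530.1029663085938, 136.7034912109375), 70.35953521728516)
```

```bash
python3 -m inch '0 0 -20 0; 0 0 -20 0; 17 -24 0 0; 18 -24 0 0; 18 -25 0 0; 17 -25 0 0; 0 0 0 0; 0 0 0 0'; python3 -m inch '0 0 15 0; 0 0 15 0; 0 0 6 0; 0 0 3 0; 0 0 0 0; 0 0 0 0'; python3 -m inch '0 0 0 0; 0 0 0 0; 0 0 0 0; 0 0 0 0; 0 0 0 0' 0; python3 -m inch '0 0 -20 0; 0 0 -40 0; 0 0 -40 0; 0 0 -40 0; 0 0 -10 0; 0 0 0 0; 0 0 0 0'; python3 - <<'E'
from fit import *
st()
for n in("scene","top"):
    p,W=cloud(n)
    P=sel(W,(.533,.142),.05,.068,.08);print(n,len(P),circ(P),enc(P))
    print(n,"lid handle",rect(sel(W,(.467,-.389),.05,.04,.06)))
E
```

```text
time: 60.9
ee_pos: [0.5323, 0.1417, 0.0937]
tool_rot: [3.141, 0.0, 1.46]
force: [-0.1, -0.3, -0.2]
opening: 0.754
finger_force: 30.0
time: 61.5
ee_pos: [0.5318, 0.1411, 0.0544]
tool_rot: [-3.14, 0.001, 1.458]
force: [-5.6, -3.2, 9.9]
opening: 0.755
finger_force: 30.0
time: 62.0
ee_pos: [0.5325, 0.1415, 0.0544]
tool_rot: [-3.141, -0.0, 1.458]
force: [-0.1, 0.2, 0.3]
opening: 0.992
finger_force: 0.0
time: 62.7
ee_pos: [0.532, 0.1411, 0.2034]
tool_rot: [-3.141, 0.001, 1.458]
force: [0.1, -0.4, 0.4]
opening: 1.001
finger_force: 0.0
62.7 [0.532  0.1411 0.2034] [-3.141  0.001  1.458] [ 0.1 -0.4  0.4] 1.001 0.0
scene 107 (array([0.5304, 0.1397]), np.float64(0.03194196638131989)) ((529.8837280273438, 139.56863403320312), 34.05320358276367)
scene lid handle (array([ 467.1, -390.5]), array([14.2, 56. ]), 84.4, 227)
top 0 (array([0., 0.]), np.float64(0.0)) ((0.0, 0.0), 0.0)
top lid handle (array([ 467. , -389.2]), array([14.9, 54.9]), 79.7, 97)
```

```bash
python3 -m inch '0 0 0 8.5; 0 0 0 8.5; 0 0 0 8.5; 0 0 0 8.5; 0 0 0 8.5; 0 0 0 8.5; 0 0 0 8.5; 0 0 0 8.5' 0.4; python3 -m inch '0 0 0 8.5; 0 0 0 8.5; 0 0 0 4.5; 0 0 0 0; 0 0 0 0'; python3 - <<'E'
from fit import *
st()
for n in("scene","top"):
    p,W=cloud(n)
    for th,z0,z1 in(("lid",.008,.022),("demag",.056,.075)):
        for o in outline_of(n,th)[:2]:
            P=W[o["region"]];P=P[~np.isnan(P[:,0])];P=P[(P[:,2]>z0)&(P[:,2]<z1)]
            if th=="demag": P=P[np.hypot(P[:,0]-.608,P[:,1]+.054)<.095]
            if len(P)>50: print(n,th,round(o["conf"],2),rect(P),"median z",np.median(P[:,2]))
    P=sel(W,(.608,-.054),.075,.057,.075);print(n,"frame",rect(P),np.median(P[:,2]))
E
```

```text
time: 63.6
ee_pos: [0.5318, 0.1413, 0.203]
tool_rot: [-3.141, 0.002, 0.265]
force: [0.6, 0.1, -0.5]
opening: 0.603
finger_force: 0.0
time: 64.1
ee_pos: [0.532, 0.1414, 0.2036]
tool_rot: [3.141, 0.002, -0.101]
force: [0.6, 0.8, -0.6]
opening: 0.601
finger_force: 0.0
64.1 [0.532  0.1414 0.2036] [ 3.141  0.002 -0.101] [ 0.6  0.8 -0.6] 0.601 0.0
scene lid 0.63 (array([ 466.1, -390.1]), array([124. , 125.4]), 84.4, 3480) median z 0.014181015181128336
scene demag 0.74 (array([605.2, -53.4]), array([127.3, 127.4]), 82.6, 1078) median z 0.06220567777539305
scene frame (array([605.2, -53.4]), array([127.3, 127.4]), 82.6, 1057) 0.06223704769075047
top lid 0.58 (array([ 466.5, -390.6]), array([126.4, 123.2]), 84.7, 1325) median z 0.014634466572853043
top lid 0.48 (array([ 633. , -265.9]), array([68.6, 63.7]), 64.4, 173) median z 0.009965452260341165
top demag 0.89 (array([619. , -55.5]), array([125.5, 151.1]), 82.7, 598) median z 0.06197480068781197
top frame (array([615.4, -55. ]), array([125.5, 143.7]), 82.7, 588) 0.06202658654609747
```

```bash
python3 - <<'E'
from fit import *
for n in("scene","top"):
    p,W=cloud(n)
    for yaw in(-6,-7):
        c=np.array([.608,-.054]);a=np.radians(yaw);d=W[...,:2]-c
        x=1000*(d@[np.cos(a),np.sin(a)]);y=1000*(d@[-np.sin(a),np.cos(a)]);z=W[...,2]
        m=(z>.058)&(z<.07)
        e=[np.percentile(x[m&(abs(y)<45)&(x<-40)&(x>-75)],[4,96]),np.percentile(y[m&(abs(x)<45)&(y>40)&(y<75)],[4,96]),np.percentile(y[m&(abs(x)<45)&(y<-40)&(y>-75)],[4,96]),np.percentile(x[m&(abs(y)<45)&(x>40)&(x<75)],[4,96])]
        f=(z<.02)&(abs(x)<55)&(abs(y)<55)&(z>-.01)
        print(n,yaw,"-x,+y,-y,+x bands",np.round(e,1).tolist(),"floor",np.percentile(x[f],[1,99]).round(1),np.percentile(y[f],[1,99]).round(1))
        h=(z>.047)&(z<.056)&(x>70)&(x<190)&(abs(y)<90);print("  housing",np.percentile(x[h&(abs(y)<50)],[1,99]).round(1),np.percentile(y[h&(x>80)&(x<150)],[1,99]).round(1))
E
```

```text
scene -6 -x,+y,-y,+x bands [[-64.6, -51.8], [49.7, 62.8], [-62.9, -49.8], [48.0, 60.4]] floor [-53.4  52.7] [-54.9  52.6]
  housing [ 70.7 164. ] [-72.4  64.1]
scene -7 -x,+y,-y,+x bands [[-64.9, -52.1], [49.9, 62.8], [-62.6, -49.8], [47.8, 60.2]] floor [-53.3  53.3] [-54.9  52. ]
  housing [ 71.1 164. ] [-70.2  66.1]
top -6 -x,+y,-y,+x bands [[-64.1, -51.4], [50.8, 62.5], [-62.1, -50.1], [48.6, 60.6]] floor [-37.5  49.8] [-50.1  47. ]
  housing [ 71.3 163.9] [-71.   66.2]
top -7 -x,+y,-y,+x bands [[-64.0, -51.5], [50.8, 62.2], [-61.8, -49.8], [48.5, 60.9]] floor [-37.8  49.4] [-49.8  47.1]
  housing [ 70.8 163.6] [-68.4  68.2]
```

```bash
python3 -m inch '-1 41 0 0; -1 41 0 0; -1 41 0 0; -1 41 0 0; -1 41 0 0; -1 41 0 0; -1 41 0 0; -1 41 0 0'; python3 -m inch '-1 41 0 0; -1 41 0 0; -1 41 0 0; -1 41 0 0; 0 43 0 0; 0 0 0 0; 0 0 0 0; 0 0 0 0';  python3 - <<'E'
from fit import *
st()
p,W=cloud("scene");print(rect(sel(W,(.467,-.389),.05,.042,.056)))
o=outline_of("scene","lid")[0];P=W[o["region"]];P=P[(P[:,2]>.008)&(P[:,2]<.022)];print(rect(P))
E
```

```text
time: 65.3
ee_pos: [0.4901, -0.1856, 0.2049]
tool_rot: [3.141, -0.001, -0.104]
force: [1.1, -0.1, -0.7]
opening: 0.6
finger_force: 0.0
time: 66.1
ee_pos: [0.4657, -0.3881, 0.2045]
tool_rot: [-3.141, -0.0, -0.102]
force: [0.2, 0.3, 0.0]
opening: 0.602
finger_force: 0.0
66.1 [ 0.4657 -0.3881  0.2045] [-3.141 -0.    -0.102] [0.2 0.3 0. ] 0.602 0.0
(array([ 466.9, -390.5]), array([13.9, 54.9]), 84.6, 218)
(array([ 466.4, -390.2]), array([124. , 125.7]), 84.4, 3418)
```

```bash
python3 -m inch '1 2 40 0; 0 0 40 0; 0 0 40 0; 0 0 27 0; 0 0 12 0; 0 0 0 0; 0 0 0 0'; python3 -m inch '0 0 0 0; 0 0 0 0; 0 0 0 0; 0 0 0 0; 0 0 0 0; 0 0 0 0; 0 0 0 0; 0 0 0 0' 1;  python3 -m inch '0 0 0 0; 0 0 0 0; 0 0 -10 0; 0 0 -25 0; 0 0 -40 0; 0 0 -40 0; 0 0 0 0; 0 0 0 0'; python3 - <<'E'
from fit import *
st()
p,W=cloud("scene");P=sel(W,(.467,-.39),.1,.11,.145);print(np.median(P,0)[2],rect(P))
E
```

```text
time: 66.9
ee_pos: [0.4669, -0.3916, 0.047]
tool_rot: [3.141, -0.002, -0.103]
force: [0.9, -0.9, 0.8]
opening: 0.601
finger_force: 0.0
time: 67.7
ee_pos: [0.4659, -0.3915, 0.0456]
tool_rot: [-3.142, -0.0, -0.104]
force: [-0.3, 0.5, 1.9]
opening: 0.157
finger_force: 30.0
time: 68.5
ee_pos: [0.4662, -0.3917, 0.1617]
tool_rot: [3.14, -0.002, -0.104]
force: [-0.1, 0.3, -3.1]
opening: 0.156
finger_force: 30.0
68.5 [ 0.4662 -0.3917  0.1617] [ 3.14  -0.002 -0.104] [-0.1  0.3 -3.1] 0.156 30.0
0.13031459641694615 (array([ 467.7, -391.2]), array([123.8, 122.6]), 84.1, 3219)
```

```bash
python3 -m inch '11 -38 0 0; 11 -38 0 0; 11 -38 0 0; 11 -38 0 0; 11 -38 0 0; 11 -38 0 0; 11 -38 0 0; 11 -38 0 0.7'; python3 -m inch '15 -46 0 0; 0 0 0 0; 0 0 20 0; 0 0 0 0; 0 0 0 0';  python3 - <<'E'
from fit import *
st()
for n in("scene","top"):
    p,W=cloud(n)
    P=sel(W,(.606,-.054),.1,.098,.125);print(n,np.median(P[:,2]),rect(P))
E
```

```text
time: 69.35
ee_pos: [0.5842, -0.0967, 0.1588]
tool_rot: [-3.141, 0.003, -0.116]
force: [0.6, -0.1, -3.0]
opening: 0.159
finger_force: 30.0
time: 69.85
ee_pos: [0.604, -0.0546, 0.1393]
tool_rot: [-3.141, 0.003, -0.116]
force: [0.2, -0.6, -1.9]
opening: 0.157
finger_force: 30.0
69.85 [ 0.604  -0.0546  0.1393] [-3.141  0.003 -0.116] [ 0.2 -0.6 -1.9] 0.157 30.0
scene 0.10812449039673713 (array([604.2, -54.2]), array([126.4, 124.7]), 83.0, 1604)
top 0.10890212491654908 (array([578.1, -49. ]), array([119.5,  68. ]), 83.3, 597)
```

```bash
python3 -m inch '1.5 0 12 0; 0 0 12 0; 0 0 8 0; 0 0 4 0; 0 0 0 0; 0 0 0 0'; python3 -m inch '0 0 3 0; 0 0 2 0; 0 0 2 0; 0 0 0 0; 0 0 0 0'; python3 - <<'E'
from fit import *
st()
p,W=cloud("scene")
P=sel(W,(.606,-.054),.075,.06,.09);print(np.percentile(P[:,2],[5,50,95]),rect(P))
E
```

```text
time: 70.55
ee_pos: [0.6068, -0.0544, 0.1047]
tool_rot: [-3.141, -0.0, -0.116]
force: [1.0, 0.8, -2.0]
opening: 0.16
finger_force: 30.0
time: 71.05
ee_pos: [0.6068, -0.0545, 0.0996]
tool_rot: [3.141, -0.001, -0.116]
force: [-7.9, 0.1, 15.1]
opening: 0.163
finger_force: 30.0
71.05 [ 0.6068 -0.0545  0.0996] [ 3.141 -0.001 -0.116] [-7.9  0.1 15.1] 0.163 30.0
[0.0646 0.0685 0.0721] (array([607.6, -54.1]), array([126.1, 124.5]), 82.8, 1560)
```

```bash
python3 -m inch '0 0 2 0; 0 0 2 0; 0 0 0 0; 0 0 0 0'; python3 -m inch '0 0 -2 0; 0 0 -2 0; 0 0 0 0; 0 0 0 0; 0 0 0 0; 0 0 0 0; 0 0 0 0' 0.6; python3 -m inch '0 0 -20 0; 0 0 -40 0; 0 0 -40 0; 0 0 0 0; 0 0 0 0'; python3 - <<'E'
from fit import *
st()
for n in("scene","top"):
    p,W=cloud(n)
    P=sel(W,(.606,-.054),.075,.06,.08);A=np.c_[P[:,:2]-[.606,-.054],np.ones(len(P))];print(n,np.linalg.lstsq(A,P[:,2],rcond=None)[0],np.median(P[:,2]),rect(P))
    print(n,"handle",rect(sel(W,(.606,-.054),.05,.095,.115)))
    P=sel(W,(.44,.328),.07,.062,.085);print("pad",rect(P),np.median(P[:,2]))
    P=sel(W,(.53,.14),.05,.068,.08);print("cup",circ(P))
E
```

```text
time: 71.5
ee_pos: [0.6079, -0.0546, 0.0985]
tool_rot: [3.14, -0.004, -0.116]
force: [-15.1, -0.9, 35.7]
opening: 0.155
finger_force: 30.0
time: 72.2
ee_pos: [0.6066, -0.0544, 0.0974]
tool_rot: [-3.141, 0.0, -0.116]
force: [0.1, 0.1, -0.6]
opening: 0.4
finger_force: 0.0
time: 72.7
ee_pos: [0.6072, -0.0545, 0.1985]
tool_rot: [3.141, -0.002, -0.116]
force: [-0.6, -0.4, -0.1]
opening: 0.397
finger_force: 0.0
72.7 [ 0.6072 -0.0545  0.1985] [ 3.141 -0.002 -0.116] [-0.6 -0.4 -0.1] 0.397 0.0
scene [-0.0029  0.0074  0.0686] 0.0685442416062601 (array([606.8, -54.7]), array([126. , 125.4]), 83.5, 2202)
scene handle (array([607.7, -54.9]), array([15.8, 54.6]), 85.4, 166)
pad (array([472.8, 358.6]), array([ 9.5, 20.8]), 28.8, 14) 0.06431093794373959
cup (array([0.5567, 0.1272]), np.float64(0.006751828474556302))
top [ 0.0099 -0.0034  0.0685] 0.06833233691137716 (array([594.1, -52. ]), array([125.2,  99.9]), 82.6, 960)
top handle (array([606.3, -53.8]), array([13.7, 53.1]), 82.2, 70)
pad (array([452.5, 330.2]), array([68.6, 69.5]), 5.0, 451) 0.06994149710204156
cup (array([0.531, 0.14 ]), np.float64(0.03188671590514836))
```

```bash
python3 -m inch '-20 -36 0 0; -20 -36 0 0; -20 -36 0 0; -20 -36 0 0; -20 -36 0 0; -20 -36 0 0; -20 -36 0 0; -20 -36 0 0' 1; python3 - <<'E'
from fit import *
st();p,W=cloud("top")
m=(p.max(-1)<60)&(abs(W[...,0]-.45)<.07)&(abs(W[...,1]-.329)<.05)&(W[...,2]>.055)&(W[...,2]<.09)
P=W[m];print(rect(P),P.mean(0),np.ptp(P,0))
E
```

```text
time: 73.6
ee_pos: [0.4796, 0.2511, 0.1963]
tool_rot: [3.141, 0.002, -0.116]
force: [1.1, -0.2, 0.2]
opening: 0.005
finger_force: 0.0
73.6 [0.4796 0.2511 0.1963] [ 3.141  0.002 -0.116] [ 1.1 -0.2  0.2] 0.005 0.0<stdin>:4: RuntimeWarning: Mean of empty slice.
  ret = um.true_divide(
Traceback (most recent call last):
ValueError: zero-size array to reduction operation maximum which has no identity
```

```bash
python3 - <<'E'
from h import *
p=cv2.imread("pics/top0.png")
for x in np.arange(.39,.52,.01):
    u,v=proj("top",[x,.329,.068]);print(round(x,2),round(u),round(v),p[round(v),round(u)])
E
```

```text
0.39 175 215 [107 108 111]
0.4 175 212 [33 33 35]
0.41 176 209 [18 18 18]
0.42 176 205 [64 66 71]
0.43 176 202 [3 3 7]
0.44 176 199 [12 11 11]
0.45 176 196 [ 9 12 10]
0.46 176 192 [13 15 16]
0.47 177 189 [6 6 9]
0.48 177 186 [11 13 15]
0.49 177 183 [86 89 97]
0.5 177 180 [83 87 95]
0.51 177 176 [81 87 93]
```

```bash
python3 -m inch '-17 -38 0 0; -17 -38 0 0; 0 0 40 0; 0 0 40 0; 0 0 14 0; 0 0 0 0; 0 0 0 0'; python3 -m inch '0 0 8 0; 0 0 8 0; 0 0 8 0; 0 0 6 0; 0 0 4 0; 0 0 0 0; 0 0 0 0'; python3 -c "from h import *;st()"
```

```text
time: 74.35
ee_pos: [0.4566, 0.3297, 0.1045]
tool_rot: [-3.141, -0.0, -0.116]
force: [1.4, 0.1, 0.4]
opening: 0.004
finger_force: 0.0
time: 75.05
ee_pos: [0.4553, 0.33, 0.0694]
tool_rot: [3.141, 0.001, -0.115]
force: [-5.1, 0.6, 7.0]
opening: 0.003
finger_force: 3.6
75.05 [0.4553 0.33   0.0694] [ 3.141e+00  1.000e-03 -1.150e-01] [-5.1  0.6  7. ] 0.003 3.6
```

```bash
python3 -m inch '0 0 4 0; 0 0 3 0; 0 0 2 0; 0 0 2 0; 0 0 0 0; 0 0 0 0; 0 0 0 0'; python3 -c "from h import *;st()"
```

```text
time: 75.75
ee_pos: [0.4556, 0.3303, 0.0623]
tool_rot: [3.14, -0.001, -0.115]
force: [-19.1, -11.8, 49.6]
opening: 0.007
finger_force: 25.6
75.75 [0.4556 0.3303 0.0623] [ 3.14e+00 -1.00e-03 -1.15e-01] [-19.1 -11.8  49.6] 0.007 25.6
```

The pedal is hard on its stop. I'll hold briefly, release, and check everything.

```bash
python3 -m inch '0 0 -2 0; 0 0 0 0; 0 0 -10 0; 0 0 -15 0; 0 0 -30 0; 0 0 -50 0; 0 0 -50 0; 0 0 0 0'; python3 -m inch '-10 0 -30 0; 0 -40 0 0; 0 -40 0 0; 0 -40 0 0; 0 0 0 0; 0 0 0 0; 0 0 0 0;0 0 0 0'; python3 - <<'E'
from fit import *
st()
for n in("scene","top"):
    p,W=cloud(n)
    P=sel(W,(.606,-.054),.075,.06,.08);A=np.c_[P[:,:2]-[.606,-.054],np.ones(len(P))];print(n,np.linalg.lstsq(A,P[:,2],rcond=None)[0],np.median(P[:,2]),rect(P))
    print("handle",rect(sel(W,(.606,-.054),.05,.095,.115)))
    P=sel(W,(.45,.33),.07,.062,.085);print("pad",len(P),np.median(P[:,2]) if len(P) else "")
    P=sel(W,(.53,.14),.05,.068,.08);print("cup",circ(P),len(P))
    if n=="scene": cv2.imwrite("pics/end.png",cv2.resize(p,None,fx=1.5,fy=1.5))
E
```

```text
time: 76.55
ee_pos: [0.4585, 0.3317, 0.2227]
tool_rot: [-3.135, -0.008, -0.116]
force: [0.4, 0.4, 0.4]
opening: 0.005
finger_force: 0.0
time: 77.35
ee_pos: [0.4601, 0.4362, 0.2453]
tool_rot: [3.141, 0.002, -0.119]
force: [-0.1, 0.0, -0.0]
opening: 0.008
finger_force: 0.0
77.35 [0.4601 0.4362 0.2453] [ 3.141  0.002 -0.119] [-0.1  0.  -0. ] 0.008 0.0
scene [-0.0025  0.0067  0.0686] 0.06856954314264704 (array([606.8, -54.4]), array([125.7, 125.3]), 83.3, 2223)
handle (array([607.9, -54.7]), array([15.3, 53.8]), 82.8, 164)
pad 333 0.06951021648887909
cup (array([0.5305, 0.1394]), np.float64(0.03202293790538643)) 105
top [ 0.0053 -0.0029  0.0682] 0.06824224962666377 (array([607.5, -54. ]), array([125.6, 128. ]), 82.5, 1480)
handle (array([607. , -53.7]), array([14.1, 54.7]), 82.7, 88)
pad 453 0.06962846496808371
cup (array([0.531, 0.14 ]), np.float64(0.031966011797933395)) 64
```

View pics/end.png

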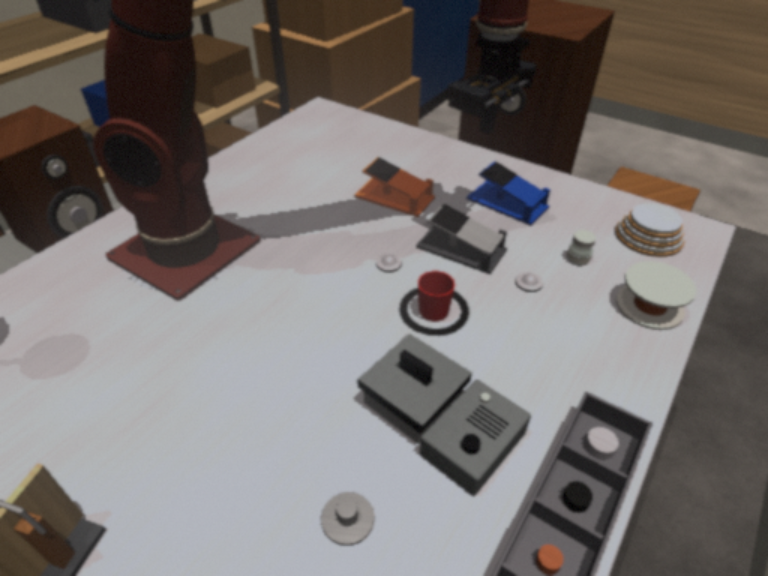

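The final picture shows the lid home on the well at (415,380) and the cup upright in the ring at (435,295). The pedal is up at (462,230), the domes and pole piece are in place, and the robot is clear.

```bash
python3 -c "from rig import workorder; print(workorder.sign_off())"
```

```text
the job is handed in; nothing more can be done
None
```

The job is handed in: all seven spacers are in the well, the lid is home, the pedal was pressed to its stop and came back up, and the empty cup stands upright in the ring; the hand-in call returned no verdict.

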